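# Seat a collimator tube in a V-block fixture and clamp it

### The arm

A 6-joint arm with a two-finger parallel gripper is mounted at the origin on the work surface. World frame = base frame: x ahead of the robot, y to its left, z up, the work surface at z = 0. Lengths are in m, angles in degrees, forces in N, time in s.
With the tool pointing down it reaches from about 0.25 to 0.8 m from the base axis. Payload 3.9 kg.
Tool frame: the origin (TCP) lies midway between the tips of the shut fingers; the grasp point (between the pads) lies 19 mm behind it; z points along the fingers, y is the direction in which the jaws open and shut (so a half turn about z gives the same grasp; the last joint's range is limited). The gripper opens to 85 mm and grips with 20 to 120 N. Pads are 22 mm wide; open, the fingers measure 114 mm over their backs; the gripper's body (76 mm by 85 mm) begins 54 mm behind the grasp point. The pads swing forward as they close: fully open they stand 13 mm farther back than shut.
Start: joints at [-75.974, 14.897, -7.913, 67.191, 0, 90], TCP at [0.127, -0.509, 0.195] pointing down, gripper open.
Joint ranges: [-159.42, 159.42], [-47.68, 98.78], [-73.54, 78.23], [-108.79, 121.32], [-90, 84.71], [-180, 180]. Speed limits (degrees/s): [147.25, 147.25, 180, 180, 180, 180].

### API

Orientations are given as a 3x3 rotation matrix whose columns are the frame's x, y, z axes.
In Python, from bench import bot gives the robot as it stands.
- The arm moves only by the tool step_arm, never from a script. Its argument "moves" is a list of rows, each a list of 7 numbers: the shift along the tool's x, y, z in m, then the turn, a rotation vector about the tool's x, y, z in degrees, then the opening, from -1 (shut) to 1 (fully open). In form: [[dx, dy, dz, rx, ry, rz, gripper], ...]. A call has 1 to 8 rows; each row is the pose to reach, as a shift and turn from the pose measured when the call began, along the tool's axes at that moment; what a row does not reach only later rows make up. A row lasts 1/12 s, in which the tool goes at most 41.7 mm and 7.16 degrees, less where a joint would pass 70% of its speed; a pose out of reach is approached as far as the arm can. A call with a gripper value outside its range is refused whole. The fingers move at their own pace and stop on an object; "squeeze" is the grip in N (left out, the last holds). Time passes only in rows, so rows that repeat a pose let the fingers close. It gives the time, the measured TCP pose, the force and the opening at its end, in the units of the state.
- bot.sense(): the state, without advancing time (a new reading comes with each control period).
- bot.capture(name): name is "side" or "top"; returns the picture (384x512x3 uint8, blue, green, red); there is no depth.
- bot.camera_params(name): a dict with "K" (3x3 intrinsics, pixels), "xyz" and "orientation" of the camera in the world. Camera axes: x right, y down, z forward; pixel columns grow to the right and rows downward; lengths in m; the calibration is good to about 2 mm. A picture is of the moment at which its call begins. camera_params takes no time and is no camera call.
- bot.job_done(): hands the job in, once; it reports no verdict.
The state is a dict: "clock": time; "joint_positions": joint angles; "qvel": joint speeds; "effort": joint torques, N m; "tool_pos": TCP position; "tool_rot": TCP orientation; "wrist_force": force on the tool from outside, world axes, zero at the start; "wrist_torque": the same for the moment, N m; "width": opening from 0.0 (shut) to 1.0 (fully open).
Only numpy, scipy, OpenCV 4.12 (cv2) and the standard library are available. Lean on these libraries where they do the work, as an engineer would, in place of code of your own. Each camera call takes 0.05 s, during which the arm holds its last target.

### The job

Lift the aluminium collimator tube off its white rest, lower it gently into the two V-blocks of the steel fixture, between the stop and the tailstock, and let go so that it settles into both Vs. Then slide the tailstock by its post so that its spring plunger pushes the tube home against the stop and stays clearly compressed there (about 6 N of clamping, certainly not bottomed out hard), and let go. Do not drop or ram the tube, and leave the other things on the bench where they are.

Things in the scene. Friction and masses are not known exactly. Their poses are not given: they have to be found in the camera images.
- tube: The collimator tube to load: plain aluminium cylinder 36 mm in diameter, 160 mm long, with dark bands and glass at both ends (both ends alike), 0.16 to 0.25 kg. Origin at its middle, x along its axis. It starts lying level in the rest, its axis 45 mm above the table.
- rest: Low white plastic storage rest (fixed), 150 x 70 mm, carrying the tube on two saddles 58 mm either side of the middle; between the saddles the tube is free and has 21 mm of air under it. Saddle cheeks rise to 42 mm and leave about 2 mm play at each side. Origin in the middle of its underside, on the table; x along the tube.
- fixture: Steel V-block fixture (fixed): base plate 320 x 100 x 12 mm. Origin on the table below the middle between its two V-blocks, x along the V axis, z up. The V-blocks (90 degree notches, each 24 mm long, tops 55 mm above the table) are centred at x = -50 and +50 mm, with a 76 mm gap between them. The stop is at the +x end, the tailstock at the -x end.
- v_axis (a point): Point on the V axis midway between the V-blocks, 55 mm above the table: the axis of a seated tube runs through it along the fixture's x. Ahead of it in +x stands the fixed stop, a steel block 74 mm high, 50 mm wide; the face that the tube meets is set anew each time, anywhere from 82 to 104 mm from this point, and the setting is not reported: feel for it.
- tailstock: Sliding clamp: dark steel block 44 x 56 mm with a black hand post, sliding along the fixture's x. Origin 12 mm above the table below the post; x points at the tube. It starts with its origin at fixture x = -155 to -145 mm and can slide to -85 mm. Dry friction of 9 N resists the slide both ways and holds it where it is left. Pushing the seated tube along the Vs adds about 1 to 2.5 N.
- post (a point): Middle of the tailstock's upright hand post, 98 mm above the table; the post is 18 mm in diameter and runs from 69 to 117 mm above the table.
- nose (a point): Tip of the tailstock's brass spring plunger (16 mm in diameter, on the V axis, 50 mm ahead of the post) when it is not pressed in. It gives 4 N per mm and goes in 3.5 mm at most, then it is hard. When the post is let go, at most 9 N of spring force stays.
- lens_ring: Bystander: a loose dark steel ring, 44 mm across, 22 mm high; origin at the centre of its underside.
- screwdriver: Bystander: a screwdriver 160 mm long, lying flat; origin on the handle-to-tip line.
- spectacle_case: Bystander: a grey spectacle case 65 x 150 x 35 mm; origin at the centre of its underside.
- cleaner: Bystander: a small white bottle 40 mm across, 95 mm high; origin at the centre of its underside.
- short_barrel: Bystander: a short dark lens barrel standing upright, 38 mm across, 55 mm high; origin at the centre of its underside.
- loupe: Bystander: a black loupe 48 mm across, 26 mm high; origin at the centre of its underside.
- gauge_block: Bystander: a small steel block 34 x 24 x 20 mm; origin at the centre of its underside.
Mind the look-alikes: they are no part of the job. What is meant by the tube is not turquoise or yellow, and is the larger of those in its own colour.

How it is judged (in metres and radians):
On the way:
1. the tube lies seated in both Vs, let go, the clamp not yet pressing on it (y of tube in the frame of fixture between -0.002 and 0.002 m and z of tube in the frame of fixture between 0.053 and 0.057 m and angle between the x axis of tube and the x axis of fixture, either way round below 0.035 rad and contact force between the fingers and tube below 0.1 N and contact force between tailstock and tube below 0.5 N), for 0.2 s.
At the end, for the whole second after the job is handed in: The tube lies seated in both Vs (axis within 2 mm of the V axis sideways and in height, and within 2 degrees of it), at rest, and the tailstock's plunger presses on it with more than 3.5 N, which only the stop can bear (y of tube in the frame of fixture between -0.002 and 0.002 m and z of tube in the frame of fixture between 0.053 and 0.057 m and angle between the x axis of tube and the x axis of fixture, either way round below 0.035 rad and contact force between tailstock and tube above 3.5 N and linear speed of tube below 0.01 m/s); the robot touches nothing.
It fails at once if the tailstock pressed on the tube with more than 15 N (contact force between tailstock and tube above 15 N).
It fails at once if the tube was dropped: out of the fingers it moved faster than 0.35 m/s, as after a fall of 6 mm (contact force between the fingers and tube below 0.1 N and linear speed of tube above 0.35 m/s).
It fails at once if the tube was rammed onto the fixture with more than 25 N (contact force between fixture and tube above 25 N).
It fails at once if a bystander was moved by more than 20 mm (distance of any of lens_ring, screwdriver, spectacle_case, cleaner, short_barrel, loupe, gauge_block from where it was at the start of the episode above 0.02 m).
It also fails if it takes over 67 s, if anything falls off the work surface, if the arm or the gripper's body presses on something with over 40 N, if the wrist force passes 120 N, or if a joint passes its speed limit or range.

## Working session

There is one attempt and no reset: what is moved stays moved. The work goes in short steps, Python scripts to look and compute and a tool call to move; the robot and the scene stay as the last step left them, time stands still between calls to the robot, and variables do not carry over. Pictures are saved under pics/ and viewed, and the job is handed in when it is done.

Besides the shell and the picture viewer there is one more tool, called as a command line: name --pt "numbers of a row" for each row, then --argument value for the rest. step_arm: Moves the arm, as the interface text tells. Its arguments: {"type":"object","properties":{"moves":{"type":"array"},"squeeze":{"type":"number"}},"required":["moves"]}

```bash
ls; mkdir -p pics
python3 - <<'E'
from bench import bot
import cv2
for n in ("side","top"):
    cv2.imwrite(f"pics/{n}0.png",bot.capture(n))
    p=bot.camera_params(n); print(n,p)
print(bot.sense())
E
```

```text
pics
side {'K': array([[467.35540051,   0.        , 262.50474185],
       [  0.        , 467.35540051, 191.76425289],
       [  0.        ,   0.        ,   1.        ]]), 'xyz': array([-0.20002701,  0.90516941,  0.89728304]), 'orientation': array([[-0.7749091 , -0.34873525,  0.52716184],
       [-0.63166027,  0.45738729, -0.62594102],
       [-0.02282943, -0.81803459, -0.57471578]])}
top {'K': array([[409.99372949,   0.        , 256.40541393],
       [  0.        , 409.99372949, 191.49620563],
       [  0.        ,   0.        ,   1.        ]]), 'xyz': array([0.40926862, 0.04790885, 1.32784763]), 'orientation': array([[-2.44569979e-02, -9.94555124e-01,  1.01301339e-01],
       [-9.99695653e-01,  2.46587415e-02,  7.39607312e-04],
       [-3.23354377e-03, -1.01252420e-01, -9.94855513e-01]])}
{'clock': 0.1, 'joint_positions': array([-7.59732039e+01,  1.49318580e+01, -7.97803953e+00,  6.71898677e+01,
        2.86480121e-04,  9.00011821e+01]), 'qvel': array([ 0.11105879, -0.07957575,  0.22717934,  0.03438348, -0.00282148,
       -0.03265512]), 'effort': array([ 2.43038892e-03, -4.06507623e+01,  2.54527885e+01,  1.00628921e-02,
        2.16308258e-04,  1.14374430e-06]), 'tool_pos': array([ 0.12708643, -0.50869483,  0.19395137]), 'tool_rot': array([[ 9.70187481e-01,  2.42355273e-01, -4.17181041e-04],
       [ 2.42355632e-01, -9.70186008e-01,  1.69052356e-03],
       [ 4.96409080e-06, -1.74123097e-03, -9.99998484e-01]]), 'wrist_force': array([-0.5905611 ,  0.1057356 , -0.10928411]), 'wrist_torque': array([0.02390505, 0.03325329, 0.018478  ]), 'width': 1.0039544592240646}
```

View pics/top0.png

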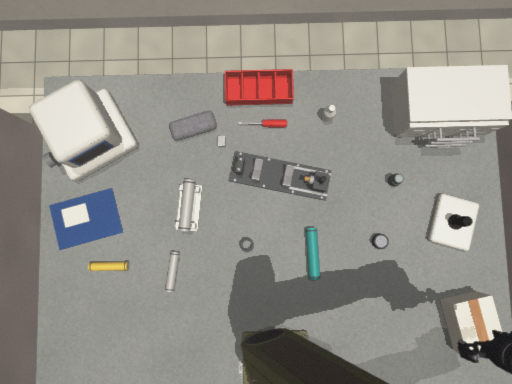

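View pics/side0.png

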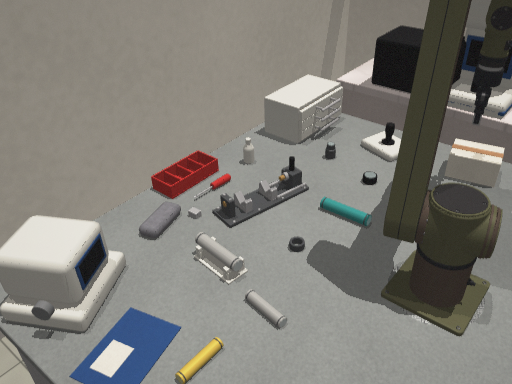

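The top view shows these candidates for the tube:
- The large grey tube on the white rest, at (187,203).
- A small grey tube, at (173,271).
- A turquoise tube, at (313,252).
- A yellow tube, at (108,266).

By the description it is the large grey one on the rest. The fixture is at (280,175), with the stop at its left end (239,163) and the tailstock at its right (320,180). I'll check close crops next.

```bash
cat > h.py <<'E'
import numpy as np, cv2
from bench import bot
def ray(n,u,v):
    p=bot.camera_params(n); K=p["K"]; d=np.array(p["orientation"])@np.linalg.inv(K)@np.array([u,v,1.]); return np.array(p["xyz"]),d
def onz(n,u,v,z):
    o,d=ray(n,u,v); return o+d*(z-o[2])/d[2]
def proj(n,P):
    p=bot.camera_params(n); c=np.array(p["orientation"]).T@(np.array(P)-p["xyz"]); q=p["K"]@c; return q[:2]/q[2]
E
python3 - <<'E'
import cv2,numpy as np
t=cv2.imread("pics/top0.png"); s=cv2.imread("pics/side0.png")
def crop(im,x,y,w,h,k,n): cv2.imwrite(n,cv2.resize(im[y:y+h,x:x+w],None,fx=k,fy=k,interpolation=cv2.INTER_CUBIC))
crop(t,160,170,60,70,8,"pics/ctube.png")
crop(t,222,140,120,70,6.5,"pics/cfix.png")
crop(s,185,150,135,75,5.9,"pics/cfixs.png")
crop(s,180,220,80,70,8,"pics/ctubes.png")
E
```

```text
(no output)
```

View pics/ctube.png

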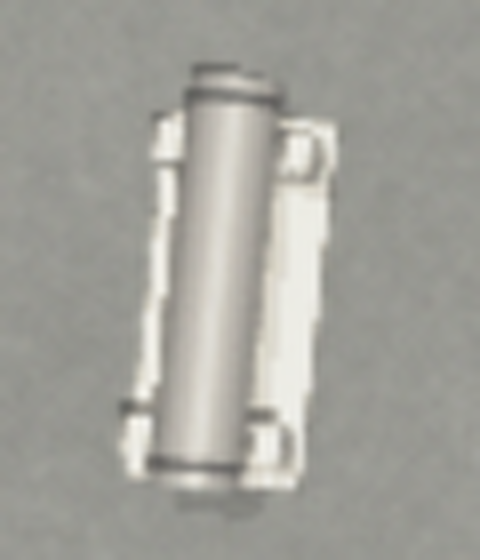

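View pics/cfix.png

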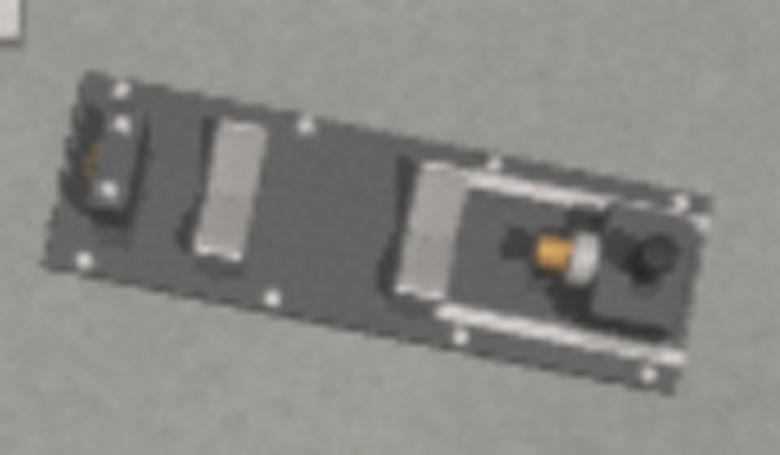

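View pics/cfixs.png

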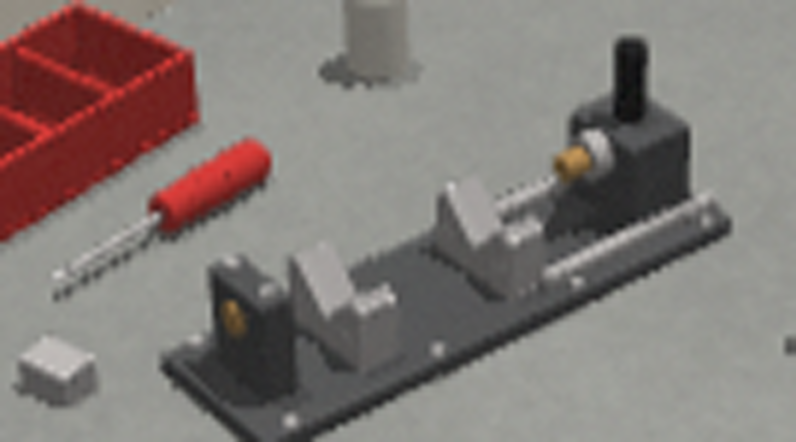

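View pics/ctubes.png

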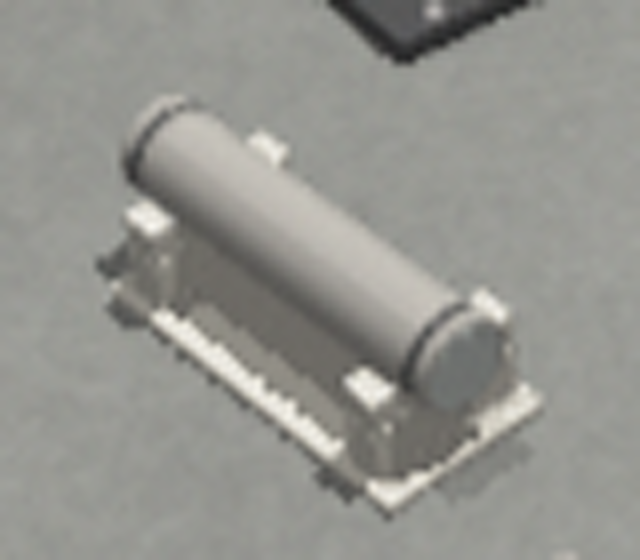

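The crops confirm the large grey aluminium tube in the white rest. The brass plunger sits on the right-hand (tailstock) side and the stop is on the left, so the fixture's +x is roughly world +y. Now I'll measure.

Run:
```python
from h import *
t=cv2.imread("pics/top0.png"); hsv=cv2.cvtColor(t,cv2.COLOR_BGR2HSV)
# fixture plate: dark + enclosed
g=cv2.cvtColor(t,cv2.COLOR_BGR2GRAY)
print("bg",g[200,260],"plate",g[172,277],"vb",g[168,258], "tube", g[170+30*1:170+60:6,186])
K=4
G=cv2.resize(g[140:210,222:342],None,fx=K,fy=K,interpolation=cv2.INTER_CUBIC)
m=(G<105).astype(np.uint8)
m=cv2.morphologyEx(m,cv2.MORPH_CLOSE,np.ones((9*K,9*K)))
cs,_=cv2.findContours(m,cv2.RETR_EXTERNAL,cv2.CHAIN_APPROX_NONE); c=max(cs,key=cv2.contourArea)
def full(p,x0,y0,K): return (np.array(p)+.5)/K-.5+[x0,y0]
r=cv2.minAreaRect(c); b=full(cv2.boxPoints(r),222,140,K)
P=np.array([onz("top",*q,0.012)for q in b]); print("plate corners\n",P.round(4)); print(P.mean(0), [np.linalg.norm(P[i]-P[(i+1)%4])for i in range(4)])
# vblocks
m=((G>115)).astype(np.uint8)
cs,_=cv2.findContours(m,cv2.RETR_EXTERNAL,cv2.CHAIN_APPROX_NONE)
for c in cs:
    a=cv2.contourArea(c)/K/K
    if 20<a<2000:
        r=cv2.minAreaRect(c); b=full(cv2.boxPoints(r),222,140,K); P=np.array([onz("top",*q,0.055)for q in b])
        ctr=full(r[0],222,140,K)
        print(a,ctr,onz("top",*ctr,0.055).round(4),[round(np.linalg.norm(P[i]-P[(i+1)%4]),4)for i in range(2)],r[2])
# post top / tube rows profile
for v in range(180,228,8): print(v,g[v,176:202])
```

```text
bg 156 plate 101 vb 159 tube [211 216 219 210 198]
plate corners
 [[ 0.5797  0.1394  0.012 ]
 [ 0.6784  0.1178  0.012 ]
 [ 0.6061 -0.1947  0.012 ]
 [ 0.5085 -0.1708  0.012 ]]
[ 0.59318246 -0.02708215  0.012     ] [np.float64(0.10104321693844324), np.float64(0.32068301185064363), np.float64(0.10047706108658822), np.float64(0.3182950601536181)]
180 [151 150 152 151 154 155 156 149 136 154 170 180 197 205 198 185 171 161
 141 141 152 154 151 152 149 152]
188 [155 152 164 204 232 232 206 148 161 176 188 205 216 211 195 180 167 149
 141 161 231 234 228 166 197 222]
196 [153 154 149 163 230 223 152 157 175 187 202 215 216 198 182 169 151 155
 209 218 234 234 234 234 227 154]
204 [151 152 174 231 227 150 153 173 185 200 216 218 202 184 172 156 155 208
 215 220 234 235 235 228 153 147]
212 [151 171 230 226 151 152 171 185 197 214 219 202 187 174 156 150 189 213
 220 234 236 235 229 163 148 151]
220 [120 163 163 145 149 168 185 195 214 220 206 188 176 160 151 181 207 215
 231 235 236 230 174 149 147 149]
```

Run:
```python
from h import *
t=cv2.imread("pics/top0.png"); g=cv2.cvtColor(t,cv2.COLOR_BGR2GRAY)
def full(p,x0,y0,K): return (np.array(p)+.5)/K-.5+[x0,y0]
K=4
G=cv2.resize(g[140:210,222:342],None,fx=K,fy=K,interpolation=cv2.INTER_CUBIC)
for th in (128,):
  cs,_=cv2.findContours((G>th).astype(np.uint8),cv2.RETR_LIST,cv2.CHAIN_APPROX_NONE)
  for c in cs:
    a=cv2.contourArea(c)/K/K
    if 15<a<600:
        r=cv2.minAreaRect(c); b=full(cv2.boxPoints(r),222,140,K); P=np.array([onz("top",*q,0.055)for q in b])
        ctr=full(r[0],222,140,K); print(th,a,ctr,onz("top",*ctr,0.055).round(4),[round(np.linalg.norm(P[i]-P[(i+1)%4]),4)for i in range(2)],r[2])
# tube edges per row: subpixel: from bright peak go outward to the minimum (dark line) 
rows=[];
for v in range(184,226):
    row=g[v].astype(float); c0=187.5-(v-184)*0.125
    xs=np.arange(170,205,.1); pr=np.interp(xs,np.arange(512),row)
    pk=xs[np.argmax(np.where(abs(xs-c0)<4,pr,0))]
    # shading-weighted: 165-level crossings both sides
    L=xs[(xs<pk)&(pr<165)]; R=xs[(xs>pk)&(pr<165)]
    if len(L) and len(R): rows.append((v,L.max(),R.min()))
rows=np.array(rows); mid=(rows[:,1]+rows[:,2])/2
print("width",np.round(rows[::6,2]-rows[::6,1],1)); ok=abs(rows[:,2]-rows[:,1]-np.median(rows[:,2]-rows[:,1]))<1
p=np.polyfit(rows[ok,0],mid[ok],1); print(p,np.std(mid[ok]-np.polyval(p,rows[ok,0])))
for v in (184,204,226): print(onz("top",np.polyval(p,v),v,0.045+0.009).round(4))
# along-axis profile
for v in range(174,182): print(v,g[v,183:195])
for v in range(226,234): print(v,g[v,178:192])
# rest white mask
m=(g[165:240,165:215]>222).astype(np.uint8)
r=cv2.minAreaRect(cv2.findNonZero(m)); b=cv2.boxPoints(r)+[165,165]; P=np.array([onz("top",*q,0.004)for q in b]);print("rest",P.round(4),P.mean(0),[np.linalg.norm(P[i]-P[(i+1)%4])for i in range(2)])
```

```text
128 37.53125 [309.125 179.125] [ 0.5737 -0.117   0.055 ] [np.float64(0.0282), np.float64(0.0221)] 90.0
128 147.21875 [257.04738998 168.66453934] [0.6108 0.0451 0.055 ] [np.float64(0.0682), np.float64(0.0243)] 11.659292221069336
width [7.6 7.8 7.9 7.9 7.8 7.9 7.9]
[-1.07766794e-01  2.08477595e+02] 0.042385697115954885
[0.5678 0.2603 0.054 ]
[0.5052 0.2675 0.054 ]
[0.4371 0.2754 0.054 ]
174 [154 154 154 157 158 157 156 154 152 151 153 154]
175 [154 153 151 154 156 153 156 152 152 153 154 156]
176 [153 151 151 154 154 156 155 154 153 152 151 152]
177 [152 148 144 147 151 152 151 156 154 151 150 151]
178 [144 110 108 112 115 120 127 153 151 151 151 147]
179 [147 124 141 154 164 173 176 155 139 135 149 146]
180 [149 136 154 170 180 197 205 198 185 171 161 141]
181 [109  99 111 121 129 138 145 156 161 155 155 136]
226 [178 142 158 174 187 204 215 209 191 180 166 150 145 178]
227 [134 102 113 136 148 176 190 178 169 171 158 144 151 210]
228 [138 114 115 125 127 132 137 128 116 112 106 106 136 194]
229 [169 148 163 177 188 208 215 196 165 153 136 126 178 213]
230 [145 149 163 176 190 208 217 198 181 170 155 147 185 212]
231 [150 149 152 151 143 149 159 153 153 152 142 129 135 145]
232 [149 150 152 147 136 133 136 135 135 133 132 130 129 130]
233 [148 151 152 148 135 133 136 136 137 132 133 135 134 134]
rest [[0.4324 0.3127 0.004 ]
 [0.5775 0.2958 0.004 ]
 [0.5681 0.2269 0.004 ]
 [0.4231 0.2445 0.004 ]] [0.50027723 0.2699648  0.004     ] [np.float64(0.14613172671187358), np.float64(0.06950366626477747)]
```

Run:
```python
from h import *
fx=np.array([0.2245,0.9745,0]);fy=np.array([-.9745,.2245,0]);O=np.array([.5992,-.0036,0])
F=lambda x,y,z:O+fx*x+fy*y+np.array([0,0,z])
def loc(P): d=P-O; return (d@fx).round(4),(d@fy).round(4),P[2]
cu=lambda x,y:((x+.5)/6.5-.5+222,(y+.5)/6.5-.5+140)
print("stop face top edge", loc(onz("top",*cu(143,118),.074)),loc(onz("top",*cu(130,215),.074)))
print("post top",loc(onz("top",*cu(657,254),.117)))
print("nose tip",loc(onz("top",*cu(537,250),.055)))
print("V2",loc(onz("top",*cu(432,230),.055)))
print("cleaner etc tube end")
pts=[F(x,y,z) for x,y,z in [(62,34,55),(38,34,55),(62,-34,55),(38,-34,55),(-38,34,55),(-62,34,55),(-38,-34,55),(-62,-34,55)]] if 0 else [F(a*50+b*12,c*.034*1000,55) if 0 else F(a*.05+b*.012,c*.034,.055) for a in(-1,1) for b in(-1,1) for c in (-1,1)]
pts+=[F(-.024+a*.16,b*.05,.012) for a in(-1,1) for b in(-1,1)]
pts+=[F(-.148,0,.117),F(-.098,0,.055),F(.0,0,.055)]
for n,(x0,y0,w,h,k) in {"top":(222,140,120,70,6.5),"side":(185,150,135,75,5.9)}.items():
    im=cv2.imread(f"pics/{n}0.png"); c=cv2.resize(im[y0:y0+h,x0:x0+w],None,fx=k,fy=k,interpolation=cv2.INTER_CUBIC)
    for P in pts:
        q=(proj(n,P)-[x0,y0]+.5)*k-.5; cv2.circle(c,tuple(int(i) for i in q.round()),3,(0,0,255),1)
    cv2.imwrite(f"pics/ov_{n}.png",c)
# tube
T=np.array([.5035,.2689,.045]); ta=np.array([np.cos(np.radians(-6.6)),np.sin(np.radians(-6.6)),0]); tn=np.array([-ta[1],ta[0],0])
print("tube axis at row204", onz("top",186.5,204,.045))
for n,(x0,y0,w,h,k) in {"top":(160,170,60,70,8),"side":(180,220,80,70,8)}.items():
    im=cv2.imread(f"pics/{n}0.png"); c=cv2.resize(im[y0:y0+h,x0:x0+w],None,fx=k,fy=k,interpolation=cv2.INTER_CUBIC)
    for a in(-.08,.08):
      for th in range(0,360,15):
        P=T+ta*a+.018*(tn*np.cos(np.radians(th))+np.array([0,0,np.sin(np.radians(th))]))
        q=(proj(n,P)-[x0,y0]+.5)*k-.5; cv2.circle(c,tuple(int(i) for i in q.round()),2,(0,0,255),1)
    cv2.imwrite(f"pics/ovt_{n}.png",c)
a=cv2.imread("pics/ovt_top.png");b=cv2.imread("pics/ovt_side.png");h=cv2.resize(b,None,fx=560/b.shape[0]*.7,fy=.7);a=cv2.resize(a,None,fx=.7,fy=.7);hh=min(a.shape[0],h.shape[0]);cv2.imwrite("pics/ovt.png",np.hstack([a[:hh],h[:hh]]))
```

```text
stop face top edge (np.float64(0.0972), np.float64(-0.0227), np.float64(0.07400000000000007)) (np.float64(0.0937), np.float64(0.0243), np.float64(0.07400000000000007))
post top (np.float64(-0.1494), np.float64(-0.0004), np.float64(0.11699999999999999))
nose tip (np.float64(-0.1005), np.float64(-0.0009), np.float64(0.05499999999999994))
V2 (np.float64(-0.0491), np.float64(-0.0003), np.float64(0.05499999999999994))
cleaner etc tube end
tube axis at row204 [0.50591367 0.26906272 0.045     ]
```

View pics/ov_top.png

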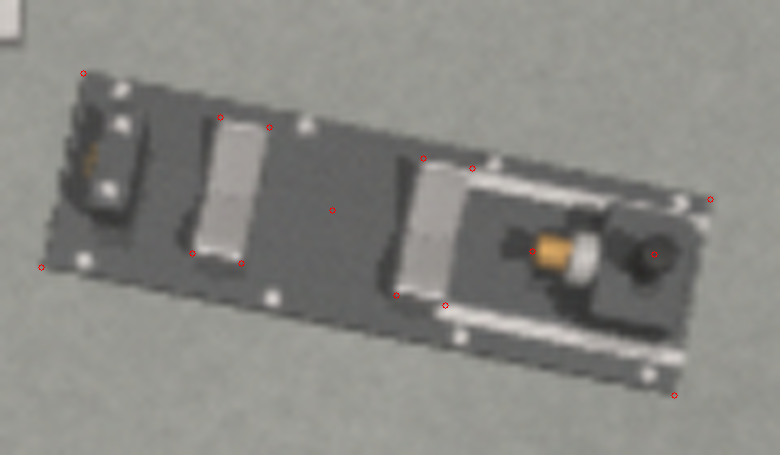

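View pics/ov_side.png

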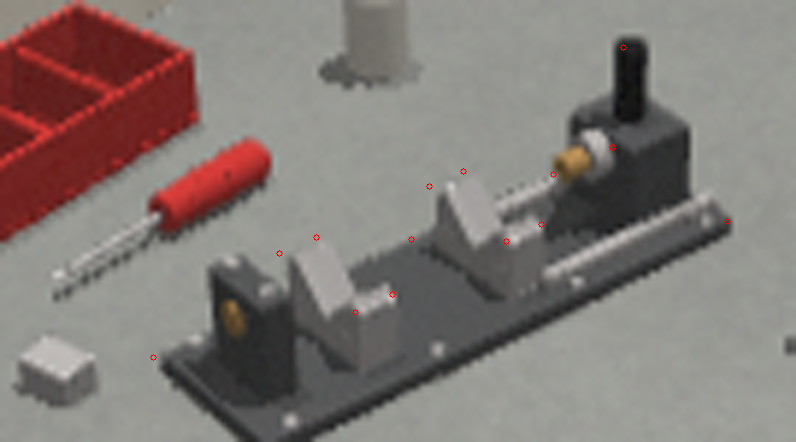

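View pics/ovt.png

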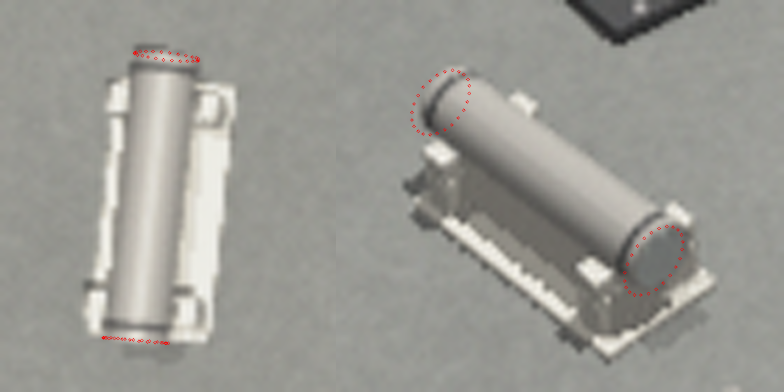

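```bash
cat >> h.py <<'E'
from scipy.spatial.transform import Rotation as Rn
def Rdown(az):
    a=np.radians(az); x=np.array([np.cos(a),np.sin(a),0]); z=np.array([0,0,-1.]); return np.column_stack([x,np.cross(z,x),z])
def go(P,az):
    s=bot.sense(); R=np.array(s["tool_rot"]); d=R.T@(np.array(P)-s["tool_pos"]); rv=Rn.from_matrix(R.T@Rdown(az)).as_rotvec(degrees=True)
    print("shift",d.round(4),"rot",rv.round(2),"clock",round(s["clock"],2),"F",s["wrist_force"].round(2),"pos",s["tool_pos"].round(4),"w",round(s["width"],3),"j",s["joint_positions"].round(1))
E
python3 -c "
from h import *
go([.5045,.2689,.15],-6.6)"
```

```text
shift [ 0.5546 -0.6629  0.0451] rot [-1.000e-01  2.000e-02  2.063e+01] clock 0.1 F [-0.59  0.11 -0.11] pos [ 0.1271 -0.5087  0.194 ] w 1.004 j [-76.   14.9  -8.   67.2   0.   90. ]
```

step_arm --pt "0.02 -0.025 0 0 0 3 1" --pt "0.045 -0.055 0 0 0 6 1" --pt "0.07 -0.085 0 0 0 9 1" --pt "0.095 -0.115 0 0 0 12 1" --pt "0.12 -0.145 0 0 0 15 1" --pt "0.145 -0.175 0 0 0 18 1" --pt "0.17 -0.205 0 0 0 20.6 1" --pt "0.19 -0.23 0 0 0 20.6 1"

```text
clock: 0.77
tool_pos: [0.2557, -0.237, 0.1941]
tool_rot: [[0.993, -0.116, -0.001], [-0.116, -0.993, 0.003], [-0.001, -0.003, -1.0]]
wrist_force: [0.7, -1.0, -1.2]
width: 1.002
```

```bash
python3 -c "
from h import *
go([.5045,.2689,.15],-6.6)"
```

```text
shift [ 0.1886 -0.5311  0.0453] rot [-0.15  0.05 -0.05] clock 0.77 F [ 0.67 -0.96 -1.16] pos [ 0.2557 -0.237   0.1941] w 1.002 j [-4.290e+01 -2.500e+00 -2.820e+01  6.440e+01  1.000e-01  1.437e+02]
```

step_arm --pt "0.012 -0.033 0 0 0 -7 1" --pt "0.024 -0.066 0 0 0 -14 1" --pt "0.036 -0.099 0 0 0 -21 1" --pt "0.048 -0.132 0 0 0 -28 1" --pt "0.06 -0.165 0 0 0 -35 1" --pt "0.072 -0.198 0 0 0 -42 1" --pt "0.084 -0.231 0 0 0 -49 1" --pt "0.095 -0.265 0 0 0 -56 1"

```text
clock: 1.43
tool_pos: [0.381, 0.017, 0.1946]
tool_rot: [[0.647, 0.763, -0.001], [0.763, -0.647, 0.002], [0.002, -0.002, -1.0]]
wrist_force: [1.7, -0.2, 0.5]
width: 0.998
```

```bash
python3 -c "
from h import *
go([.5045,.2689,.15],173.4)"
```

```text
shift [ 0.272  -0.0685  0.0451] rot [ 3.0000e-02 -1.7000e-01 -1.2368e+02] clock 1.43 F [ 1.65 -0.23  0.53] pos [0.381  0.017  0.1946] w 0.998 j [ 2.400e+00  8.000e-01 -2.500e+01  6.430e+01  1.000e-01  1.327e+02]
```

step_arm --pt "0.03 -0.008 0 0 0 -7 1" --pt "0.06 -0.016 0 0 0 -14 1" --pt "0.09 -0.024 0 0 0 -21 1" --pt "0.12 -0.032 0 0 0 -28 1" --pt "0.15 -0.04 0 0 0 -35 1" --pt "0.18 -0.048 0 0 0 -42 1" --pt "0.21 -0.055 0 0 0 -49 1" --pt "0.235 -0.06 0 0 0 -56 1"

```text
clock: 2.1
tool_pos: [0.4875, 0.2371, 0.1944]
tool_rot: [[-0.278, 0.961, -0.001], [0.961, 0.278, 0.002], [0.003, -0.0, -1.0]]
wrist_force: [0.5, -0.7, 0.8]
width: 0.995
```

```bash
python3 -c "
from h import *
go([.5045,.2689,.15],173.4)"
```

```text
shift [0.0257 0.0252 0.0445] rot [  0.07  -0.15 -67.27] clock 2.1 F [ 0.49 -0.71  0.77] pos [0.4875 0.2371 0.1944] w 0.995 j [25.8 16.6 -5.6 67.8  0.2 99.7]
```

step_arm --pt "0.008 0.008 0 0 0 -7 1" --pt "0.016 0.016 0 0 0 -14 1" --pt "0.0257 0.0252 0.005 0 0 -21 1" --pt "0.0257 0.0252 0.015 0 0 -28 1" --pt "0.0257 0.0252 0.025 0 0 -35 1" --pt "0.0257 0.0252 0.035 0 0 -42 1" --pt "0.0257 0.0252 0.0445 0 0 -49 1" --pt "0.0257 0.0252 0.0445 0 0 -56 1"

```text
clock: 2.77
tool_pos: [0.5027, 0.2681, 0.1472]
tool_rot: [[-0.954, 0.301, -0.006], [0.301, 0.954, 0.0], [0.005, -0.002, -1.0]]
wrist_force: [-1.2, -0.3, 0.2]
width: 0.999
```

step_arm --pt "0 0 0 0 0 -6 1" --pt "0 0 0 0 0 -11.2 1" --pt "0 0 0 0 0 -11.2 1" --pt "0 0 0 0 0 -11.2 1"

```text
clock: 3.1
tool_pos: [0.5024, 0.2679, 0.1469]
tool_rot: [[-0.994, 0.112, -0.006], [0.112, 0.994, -0.0], [0.006, -0.001, -1.0]]
wrist_force: [-0.9, 0.2, 1.0]
width: 1.001
```

Run:
```python
from h import *
go([.5045,.2689,.15],173.4)
for n,(x0,y0,w,h,k) in {"top":(140,150,110,90,6),"side":(160,190,110,90,6)}.items():
    im=bot.capture(n); cv2.imwrite(f"pics/{n}1.png",im); c=cv2.resize(im[y0:y0+h,x0:x0+w],None,fx=k,fy=k,interpolation=cv2.INTER_CUBIC)
    q=(proj(n,bot.sense()["tool_pos"])-[x0,y0]+.5)*k-.5; print(q); cv2.circle(c,tuple(int(i) for i in q.round()),4,(0,0,255),1)
    cv2.imwrite(f"pics/c1_{n}.png",c)
```

```text
shift [-0.0019  0.0012 -0.0032] rot [-0.06 -0.36  0.15] clock 3.1 F [-0.9   0.22  0.96] pos [0.5024 0.2679 0.1469] w 1.001 j [28.  20.8 -6.6 63.   0.2 34.4]
[247.11312138 318.36644409]
[325.74104447 193.33325728]
```

View pics/c1_top.png

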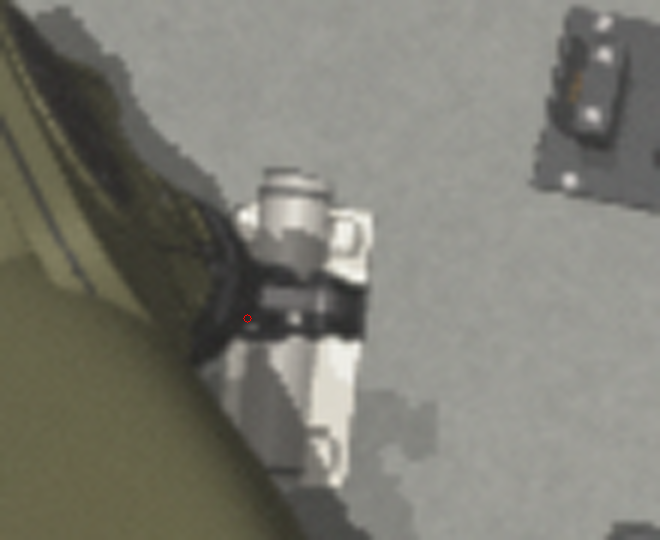

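View pics/c1_side.png

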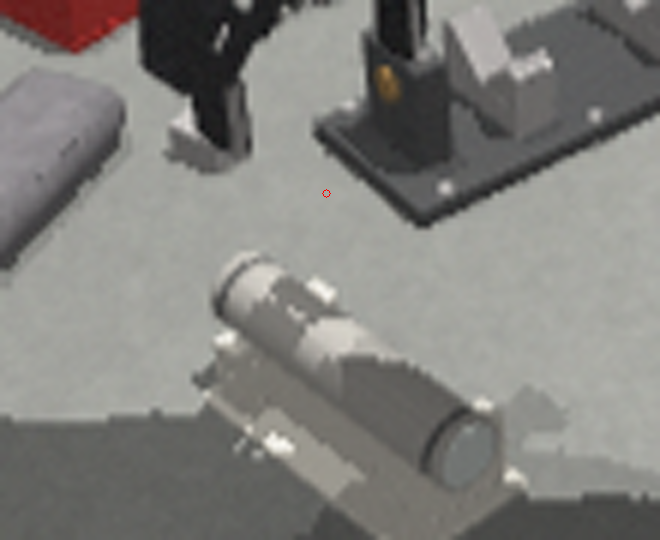

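step_arm --pt "-0.002 0.001 0.015 0 -0.3 0 1" --pt "-0.002 0.001 0.03 0 -0.3 0 1" --pt "-0.002 0.001 0.045 0 -0.3 0 1" --pt "-0.002 0.001 0.06 0 -0.3 0 1" --pt "-0.002 0.001 0.075 0 -0.3 0 1" --pt "-0.002 0.001 0.09 0 -0.3 0 1" --pt "-0.002 0.001 0.09 0 -0.3 0 1"

```text
clock: 3.78
tool_pos: [0.502, 0.2676, 0.0543]
tool_rot: [[-0.994, 0.113, -0.005], [0.113, 0.994, -0.003], [0.005, -0.004, -1.0]]
wrist_force: [-1.3, 0.3, -0.1]
width: 0.997
```

```bash
cat >> h.py <<'E'
def shot(n,tag,x0,y0,w,h,k,pts=()):
    im=bot.capture(n); cv2.imwrite(f"pics/{n}{tag}.png",im); c=cv2.resize(im[y0:y0+h,x0:x0+w],None,fx=k,fy=k,interpolation=cv2.INTER_CUBIC)
    for P in pts:
        q=(proj(n,P)-[x0,y0]+.5)*k-.5; cv2.circle(c,tuple(int(i) for i in q.round()),4,(0,0,255),1)
    cv2.imwrite(f"pics/c{tag}_{n}.png",c)
E
python3 - <<'E'
from h import *
go([.5045,.2689,.026],173.4)
s=bot.sense(); P=np.array(s["tool_pos"]);R=np.array(s["tool_rot"])
pts=[P]+[P+R@np.array([0,a*.0425,-.013]) for a in(-1,1)]
shot("side","2",160,190,110,90,6,pts)
E
```

```text
shift [-0.0025  0.0017  0.0283] rot [-0.21 -0.28  0.11] clock 3.78 F [-1.31  0.31 -0.06] pos [0.502  0.2676 0.0543] w 0.997 j [ 28.1  24.7 -15.2  50.4  -0.   34.6]
```

View pics/c2_side.png

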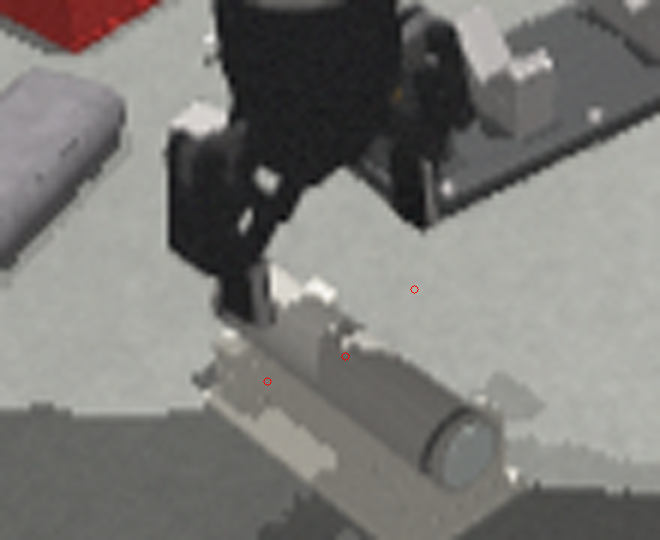

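Run:
```python
from h import *
s=bot.sense(); P=np.array(s["tool_pos"]);R=np.array(s["tool_rot"])
pts=[P]+[P+R@np.array([0,a*.0425,-.013]) for a in(-1,1)]
shot("top","2",140,150,110,90,6,pts)
for z in (.067,.09,.11): print(z,onz("side",160+245/6,190+320/6,z).round(3),onz("side",160+420/6,190+228/6,z).round(3))
```

```text
0.067 [0.541 0.288 0.067] [0.523 0.192 0.067]
0.09 [0.521 0.305 0.09 ] [0.503 0.212 0.09 ]
0.11 [0.503 0.32  0.11 ] [0.485 0.229 0.11 ]
```

View pics/c2_top.png

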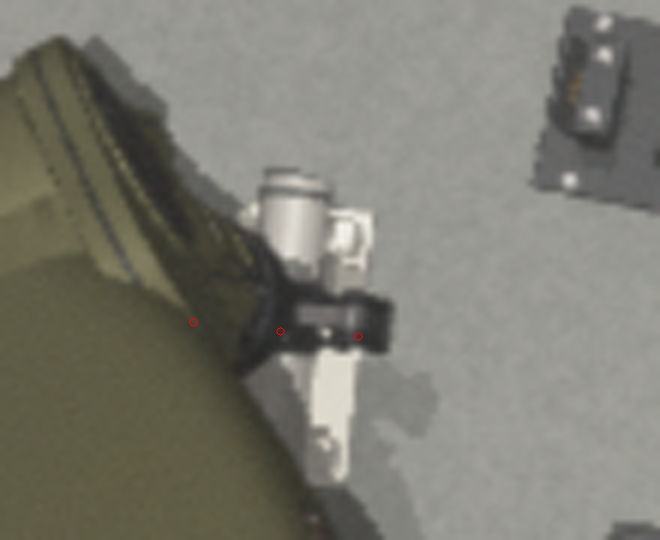

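step_arm --pt "0 0 -0.03 0 0 0 1" --pt "0 0 -0.06 0 0 0 0.5" --pt "0 0 -0.07 0 0 0 -1" --pt "0 0 -0.07 0 0 0 -1" --pt "0 0 -0.07 0 0 0 -1" --pt "0 0 -0.07 0 0 0 -1" --pt "0 0 -0.07 0 0 0 -1" --pt "0 0 -0.07 0 0 0 -1" --squeeze 30

```text
clock: 4.55
tool_pos: [0.5029, 0.2681, 0.1256]
tool_rot: [[-0.994, 0.113, -0.004], [0.113, 0.994, -0.002], [0.004, -0.003, -1.0]]
wrist_force: [-0.4, -0.0, -1.0]
width: 0.011
```

Run:
```python
from h import *
s=bot.sense(); P=np.array(s["tool_pos"]);R=np.array(s["tool_rot"]); print(P,R.round(3),s["width"])
pts=[P,P-[0,0,-.02],P-[0,0,-.04]]
shot("side","3",160,170,110,90,6,pts)
```

```text
[0.5028969  0.26809793 0.1255557 ] [[-0.994  0.113 -0.004]
 [ 0.113  0.994 -0.002]
 [ 0.004 -0.003 -1.   ]] 0.011174230187151137
```

View pics/c3_side.png

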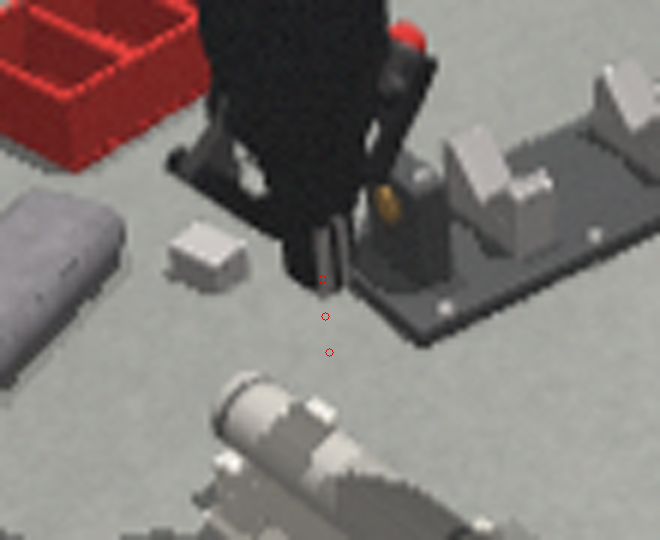

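step_arm --pt "0 0 0 0 0 0 1" --pt "0 0 0 0 0 0 1" --pt "-0.001 0 0.01 0 0 0 1" --pt "-0.001 0 0.03 0 0 0 1" --pt "-0.001 0 0.05 0 0 0 1" --pt "-0.001 0 0.07 0 0 0 1" --pt "-0.001 0 0.085 0 0 0 1" --pt "-0.001 0 0.095 0 0 0 1"

```text
clock: 5.27
tool_pos: [0.5023, 0.267, 0.0281]
tool_rot: [[-0.994, 0.113, -0.007], [0.113, 0.994, -0.004], [0.006, -0.005, -1.0]]
wrist_force: [-0.7, -0.3, -0.2]
width: 0.997
```

Run:
```python
from h import *
go([.5045,.2689,.026],173.4)
s=bot.sense(); P=np.array(s["tool_pos"]);R=np.array(s["tool_rot"])
pts=[P]+[P+R@np.array([0,a*.0425,-.013]) for a in(-1,1)]
shot("side","4",160,190,110,90,6,pts)
shot("top","4",140,150,110,90,6,pts)
```

```text
shift [-0.002   0.0021  0.0021] rot [-0.26 -0.35  0.13] clock 5.27 F [-0.72 -0.27 -0.17] pos [0.5023 0.267  0.0281] w 0.997 j [ 28.   26.2 -17.2  47.   -0.   34.5]
```

View pics/c4_side.png

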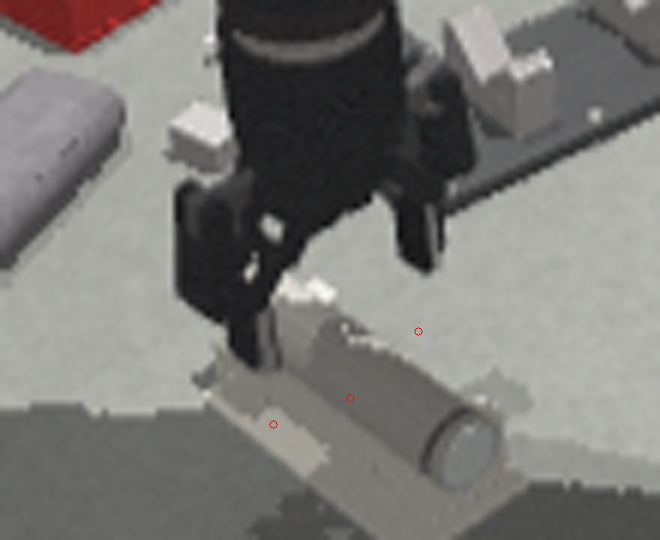

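View pics/c4_top.png

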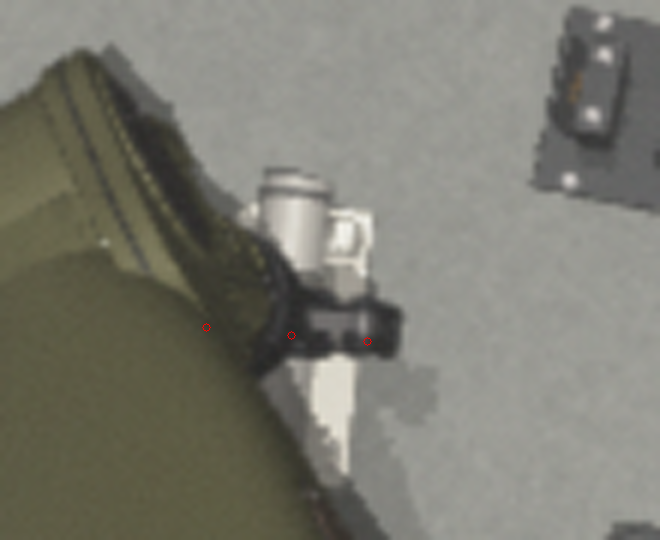

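step_arm --pt "-0.002 0.002 0.004 0 -0.3 0 1" --pt "-0.002 0.002 0.008 0 -0.3 0 1" --pt "-0.002 0.002 0.012 0 -0.3 0 1" --pt "-0.002 0.002 0.012 0 -0.3 0 1"

```text
clock: 5.7
tool_pos: [0.504, 0.2686, 0.0161]
tool_rot: [[-0.994, 0.113, -0.003], [0.113, 0.994, -0.005], [0.002, -0.005, -1.0]]
wrist_force: [0.1, 0.0, 0.1]
width: 1.0
```

Run:
```python
from h import *
go([.5045,.2689,.0],173.4)
s=bot.sense(); P=np.array(s["tool_pos"]);R=np.array(s["tool_rot"])
pts=[P+R@np.array([0,a*.0425,-.013]) for a in(-1,0,1)]
shot("side","5",180,220,90,70,8,pts)
```

```text
shift [-0.0005  0.0005  0.0161] rot [-0.3  -0.12  0.14] clock 5.7 F [0.09 0.05 0.14] pos [0.504  0.2686 0.0161] w 1.0 j [ 28.2  27.  -17.9  45.3  -0.2  34.6]
```

View pics/c5_side.png

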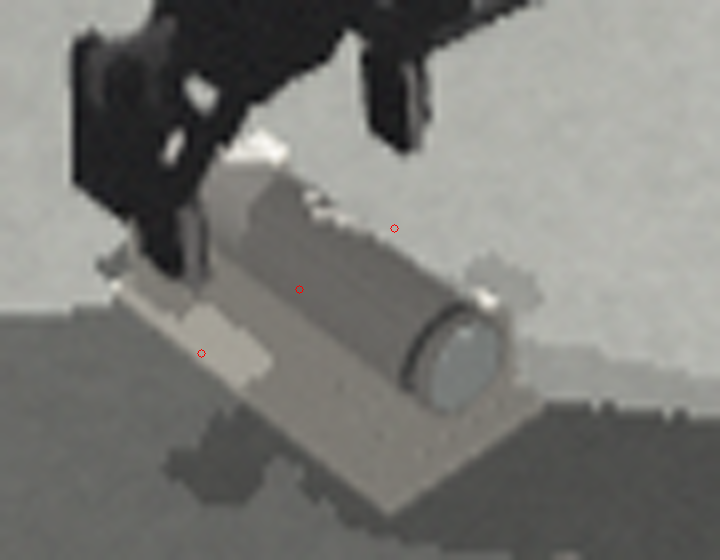

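Run:
```python
from h import *
T=np.array([.5045,.2689]); a=np.radians(-6.6); A=np.array([np.cos(a),np.sin(a)]);N=np.array([-A[1],A[0]])
cu=lambda x,y:((x+.5)/8-.5+180,(y+.5)/8-.5+220)
for z in (.03,.04,.05,.06,.07):
  o=[]
  for p in ((183,278),(405,152)):
    P=onz("side",*cu(*p),z)[:2]-T; o+=[(P@A*1e3).round(1),(P@N*1e3).round(1)]
  print(z,o)
s=bot.sense(); P=np.array(s["tool_pos"])
shot("top","5",140,150,110,90,6,[])
```

```text
0.03 [np.float64(31.3), np.float64(24.5), np.float64(26.5), np.float64(-71.4)]
0.04 [np.float64(22.1), np.float64(30.5), np.float64(17.3), np.float64(-64.3)]
0.05 [np.float64(12.8), np.float64(36.6), np.float64(8.1), np.float64(-57.1)]
0.06 [np.float64(3.5), np.float64(42.7), np.float64(-1.1), np.float64(-49.9)]
0.07 [np.float64(-5.7), np.float64(48.7), np.float64(-10.3), np.float64(-42.7)]
```

View pics/c5_top.png

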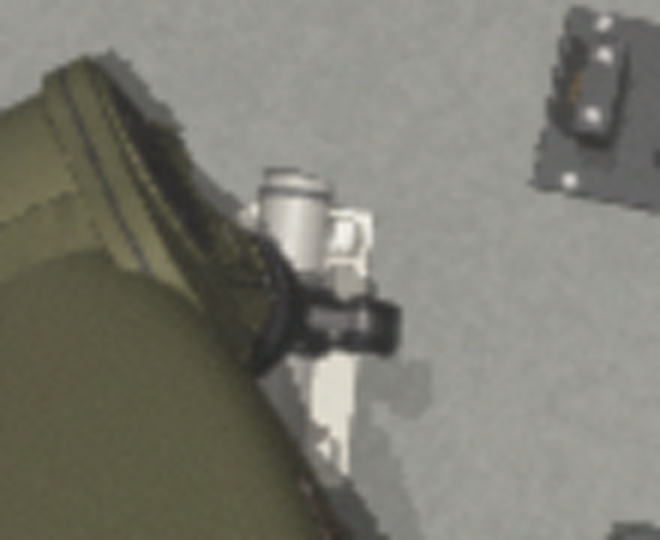

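step_arm --pt "0 0.001 0.003 0 0 0 1" --pt "0 0.002 0.006 0 0 0 1" --pt "0 0.002 0.009 0 0 0 1" --pt "0 0.002 0.012 0 0 0 1" --pt "0 0.002 0.012 0 0 0 1"

```text
clock: 6.22
tool_pos: [0.5038, 0.2703, 0.0038]
tool_rot: [[-0.994, 0.113, -0.003], [0.113, 0.994, -0.005], [0.003, -0.006, -1.0]]
wrist_force: [-0.4, 0.3, 0.5]
width: 1.003
```

Run:
```python
from h import *
go([.5045,.2689,.0],173.4)
s=bot.sense(); P=np.array(s["tool_pos"]);R=np.array(s["tool_rot"])
shot("side","6",180,220,90,70,8,[])
```

```text
shift [-0.0008 -0.0013  0.0038] rot [-0.33 -0.15  0.14] clock 6.22 F [-0.42  0.28  0.53] pos [0.5038 0.2703 0.0038] w 1.003 j [ 28.3  27.8 -18.7  43.8  -0.2  34.8]
```

View pics/c6_side.png

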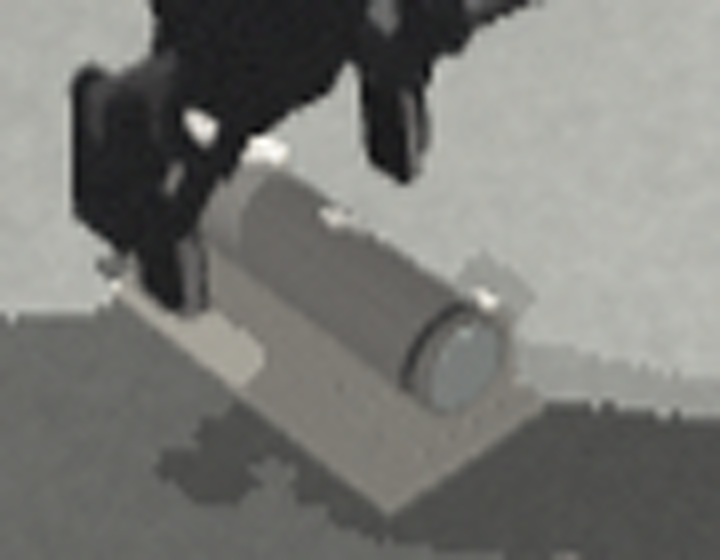

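step_arm --pt "0 0 0.003 0 0 0 1" --pt "0 0 0.006 0 0 0 1" --pt "0 0 0.009 0 0 0 1" --pt "0 0 0.01 0 0 0 1" --pt "0 0 0.01 0 0 0 1"

```text
clock: 6.68
tool_pos: [0.5035, 0.2701, -0.0064]
tool_rot: [[-0.994, 0.113, -0.004], [0.113, 0.994, -0.006], [0.003, -0.006, -1.0]]
wrist_force: [0.3, 0.4, 0.1]
width: 1.0
```

Run:
```python
from h import *
go([.5045,.2689,.0],173.4)
shot("side","7",180,220,90,70,8,[])
```

```text
shift [-0.0011 -0.0011 -0.0064] rot [-0.35 -0.19  0.13] clock 6.68 F [0.26 0.42 0.09] pos [ 0.5035  0.2701 -0.0064] w 1.0 j [ 28.3  28.5 -19.4  42.5  -0.2  34.8]
```

View pics/c7_side.png

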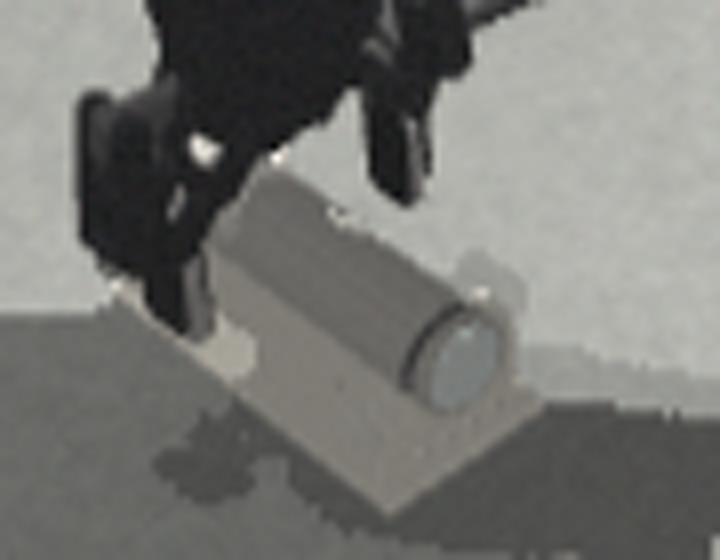

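step_arm --pt "0 0 0.002 0 0 0 1" --pt "0 0 0.004 0 0 0 1" --pt "0 0 0.006 0 0 0 1" --pt "0 0 0.008 0 0 0 1" --pt "0 0 0.008 0 0 0 1"

```text
clock: 7.15
tool_pos: [0.5033, 0.2699, -0.0147]
tool_rot: [[-0.994, 0.113, -0.004], [0.113, 0.994, -0.006], [0.004, -0.006, -1.0]]
wrist_force: [-0.4, 0.2, -0.3]
width: 0.997
```

Run:
```python
from h import *
go([.5045,.2689,.0],173.4)
shot("side","8",180,220,90,70,8,[])
T=np.array([.5045,.2689]); a=np.radians(-6.6); A=np.array([np.cos(a),np.sin(a)]);N=np.array([-A[1],A[0]])
cu=lambda x,y:((x+.5)/8-.5+180,(y+.5)/8-.5+220)
for z in (.02,.03,.035,.04,.05):
  o=[]
  for p in ((195,355),(410,224)):
    P=onz("side",*cu(*p),z)[:2]-T; o+=[(P@A*1e3).round(1),(P@N*1e3).round(1)]
  print(z,o)
```

```text
shift [-0.0013 -0.001  -0.0147] rot [-0.37 -0.2   0.13] clock 7.15 F [-0.37  0.18 -0.33] pos [ 0.5033  0.2699 -0.0147] w 0.997 j [ 28.3  29.  -19.9  41.5  -0.2  34.8]
0.02 [np.float64(7.8), np.float64(39.1), np.float64(5.5), np.float64(-54.6)]
0.03 [np.float64(-1.1), np.float64(45.0), np.float64(-3.4), np.float64(-47.7)]
0.035 [np.float64(-5.6), np.float64(47.9), np.float64(-7.9), np.float64(-44.3)]
0.04 [np.float64(-10.0), np.float64(50.8), np.float64(-12.3), np.float64(-40.8)]
0.05 [np.float64(-18.9), np.float64(56.6), np.float64(-21.2), np.float64(-33.9)]
```

View pics/c8_side.png

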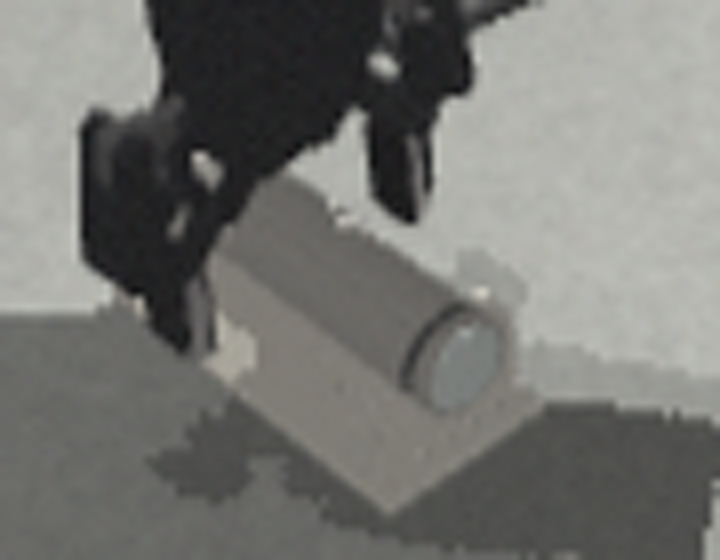

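step_arm --pt "0 0 0 0 0 0 0.4" --pt "0 0 0 0 0 0 0.1" --pt "0 0 0 0 0 0 0" --pt "0 0 0 0 0 0 -0.1" --pt "0 0 0 0 0 0 -0.2" --pt "0 0 0 0 0 0 -0.4" --squeeze 35

```text
clock: 7.7
tool_pos: [0.5032, 0.2677, -0.0142]
tool_rot: [[-0.994, 0.113, -0.004], [0.113, 0.993, -0.01], [0.003, -0.011, -1.0]]
wrist_force: [0.4, -5.6, 4.4]
width: 0.414
```

Run:
```python
from h import *
go([.5045,.2689,.0],173.4)
shot("side","9",180,220,90,70,8,[])
```

```text
shift [-0.0011  0.0012 -0.0142] rot [-0.61 -0.16  0.09] clock 7.7 F [ 0.36 -5.58  4.45] pos [ 0.5032  0.2677 -0.0142] w 0.414 j [ 28.3  29.  -19.9  41.6  -0.4  34.8]
```

View pics/c9_side.png

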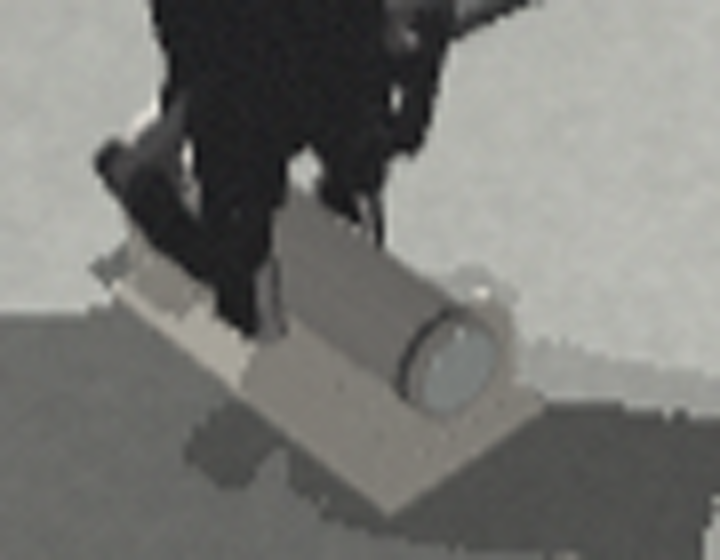

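step_arm --pt "0 0 -0.004 0 0 0 -0.4" --pt "0 0 -0.01 0 0 0 -0.4" --pt "0 0 -0.02 0 0 0 -0.4" --pt "0 0 -0.04 0 0 0 -0.4" --pt "0 0 -0.065 0 0 0 -0.4" --pt "0 0 -0.09 0 0 0 -0.4" --pt "0 0 -0.12 0 0 0 -0.4" --pt "0 0 -0.12 0 0 0 -0.4" --squeeze 50

```text
clock: 8.42
tool_pos: [0.5077, 0.2715, 0.1127]
tool_rot: [[-0.994, 0.113, 0.006], [0.113, 0.994, -0.004], [-0.006, -0.004, -1.0]]
wrist_force: [1.7, 0.4, -1.9]
width: 0.406
```

Run:
```python
from h import *
# place tube centre at fixture x=-0.004
go(np.array([.598,-.0045,.106])-.004*np.array([.2245,.9745,0]),-103)
shot("side","10",130,150,160,120,5,[])
```

```text
shift [-0.1205 -0.2679  0.0084] rot [ -0.44   0.14 -83.5 ] clock 8.42 F [ 1.69  0.43 -1.91] pos [0.5077 0.2715 0.1127] w 0.406 j [28.4 22.2 -9.7 57.9 -0.4 34.9]
```

View pics/c10_side.png

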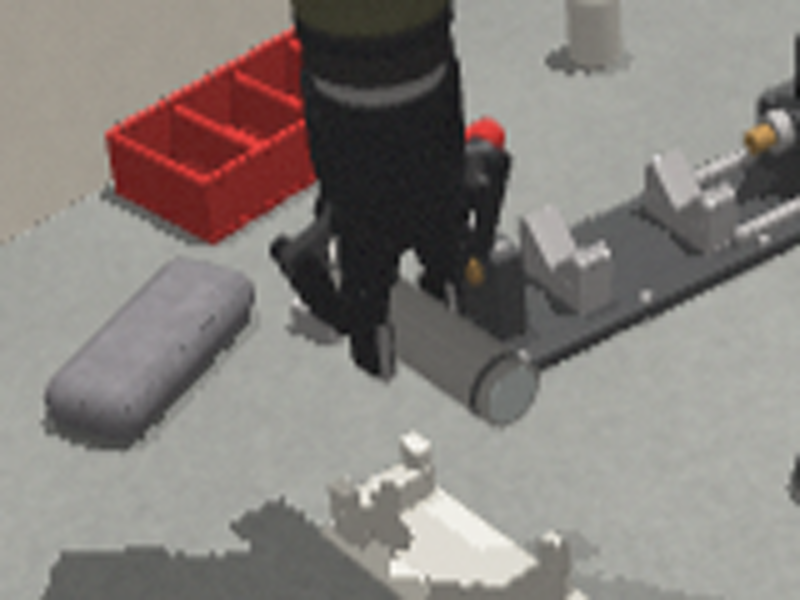

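step_arm --pt "-0.007 -0.016 0 0 0 -5 -0.4" --pt "-0.016 -0.036 0 0 0 -11 -0.4" --pt "-0.026 -0.058 0 0 0 -17 -0.4" --pt "-0.036 -0.08 0 0 0 -23 -0.4" --pt "-0.046 -0.103 0 0 0 -29 -0.4" --pt "-0.056 -0.125 0 0 0 -35 -0.4" --pt "-0.066 -0.147 0 0 0 -41 -0.4" --pt "-0.073 -0.163 0 0 0 -47 -0.4"

```text
clock: 9.13
tool_pos: [0.5604, 0.0988, 0.1104]
tool_rot: [[-0.758, -0.653, 0.002], [-0.653, 0.758, -0.006], [0.003, -0.006, -1.0]]
wrist_force: [-0.2, 0.4, -2.2]
width: 0.406
```

Run:
```python
from h import *
go(np.array([.598,-.0045,.106])-.004*np.array([.2245,.9745,0]),-103)
```

```text
shift [ 0.0422 -0.1052  0.0052] rot [ -0.29  -0.26 -36.26] clock 9.13 F [-0.16  0.36 -2.22] pos [0.5604 0.0988 0.1104] w 0.406 j [ 10.2  21.8 -10.7  57.4  -0.4 -30.5]
```

step_arm --pt "0.007 -0.017 0 0 0 -6 -0.4" --pt "0.015 -0.037 0 0 0 -12 -0.4" --pt "0.023 -0.057 0 0 0 -18 -0.4" --pt "0.03 -0.075 0 0 0 -24 -0.4" --pt "0.036 -0.09 0 0 0 -30 -0.4" --pt "0.041 -0.101 0 0 0 -35 -0.4" --pt "0.042 -0.105 0 -0.3 -0.3 -36.2 -0.4" --pt "0.042 -0.105 0 -0.3 -0.3 -36.2 -0.4"

```text
clock: 9.8
tool_pos: [0.5969, -0.0093, 0.1102]
tool_rot: [[-0.227, -0.974, -0.001], [-0.974, 0.227, 0.001], [-0.001, 0.001, -1.0]]
wrist_force: [-0.0, -0.9, -1.7]
width: 0.407
```

Run:
```python
from h import *
go(np.array([.598,-.0045,.106])-.004*np.array([.2245,.9745,0]),-103)
shot("side","11",160,110,160,120,5,[])
shot("top","11",212,120,140,100,5.5,[])
```

```text
shift [-0.0009 -0.      0.0042] rot [ 0.07  0.03 -0.15] clock 9.8 F [-0.01 -0.85 -1.68] pos [ 0.5969 -0.0093  0.1102] w 0.407 j [ -0.9  24.5  -6.4  59.2   0.  -77.8]
```

View pics/c11_side.png

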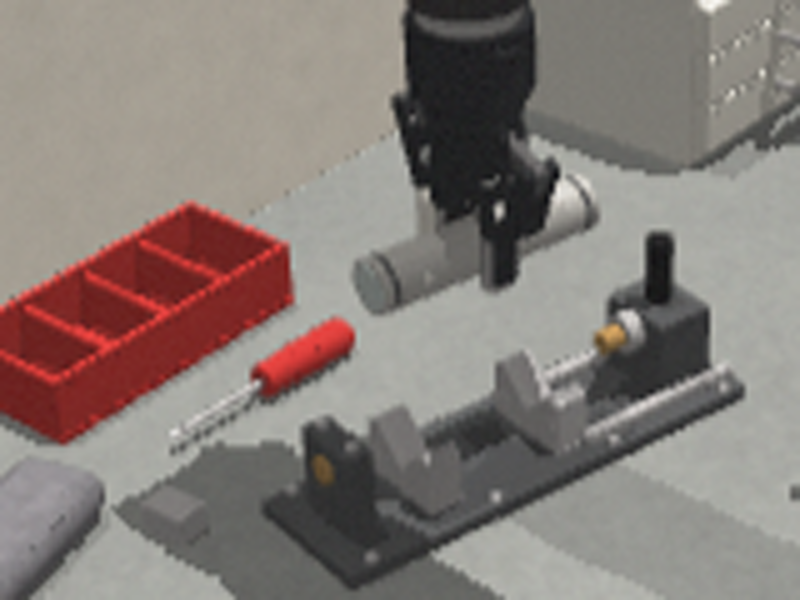

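View pics/c11_top.png

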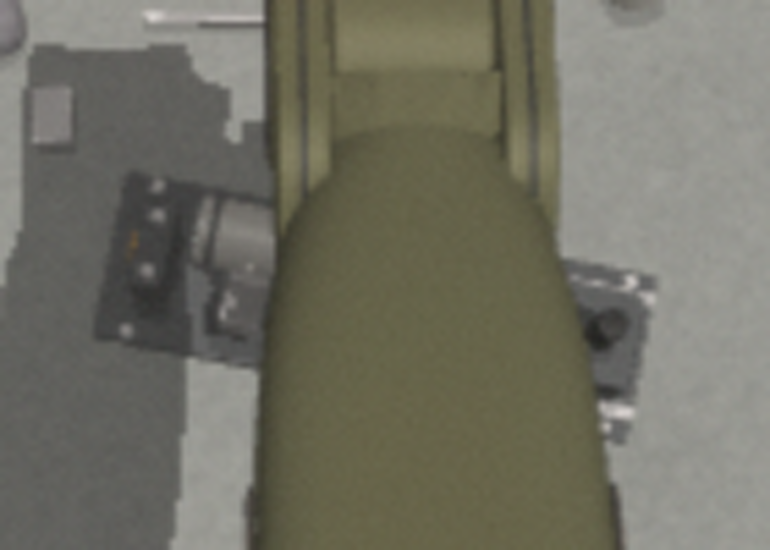

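```bash
cat >> h.py <<'E'
fx=np.array([0.2245,0.9745,0]);fy=np.array([-.9745,.2245,0]);O=np.array([.5992,-.0036,0])
def loc(P): d=np.array(P)-O; return (d@fx).round(4),(d@fy).round(4),round(float(P[2]),4)
def tri(pt,ps):
    o1,d1=ray("top",*pt);o2,d2=ray("side",*ps); d1/=np.linalg.norm(d1);d2/=np.linalg.norm(d2)
    t=np.linalg.lstsq(np.column_stack([d1,-d2]),o2-o1,rcond=None)[0]; a=o1+t[0]*d1;b=o2+t[1]*d2; return (a+b)/2,np.linalg.norm(a-b)
E
python3 - <<'E'
from h import *
ct=lambda x,y:((x+.5)/5.5-.5+212,(y+.5)/5.5-.5+120)
cs=lambda x,y:((x+.5)/5-.5+160,(y+.5)/5-.5+110)
P,e=tri(ct(200,233),cs(375,284)); print("tube end",loc(P),e)
for z in(.15,.16,.17,.18): print(z,"top",loc(onz("top",*ct(200,233),z)),"side",loc(onz("side",*cs(375,284),z)))
# side-only comparison of known fixture pts for bias: nose, stop brass button
for nm,p,z in (("nose",(600,343),.055),("stopbtn",(323,470),.055),("posttop",(660,237),.117)): print(nm,loc(onz("side",*cs(*p),z)))
E
```

```text
tube end (np.float64(0.0737), np.float64(0.0058), 0.1755) 0.00394741547088646
0.15 top (np.float64(0.0768), np.float64(0.0003), 0.15) side (np.float64(0.05), np.float64(-0.0271), 0.15)
0.16 top (np.float64(0.0762), np.float64(0.0019), 0.16) side (np.float64(0.0588), np.float64(-0.0136), 0.16)
0.17 top (np.float64(0.0756), np.float64(0.0036), 0.17) side (np.float64(0.0676), np.float64(-0.0001), 0.17)
0.18 top (np.float64(0.075), np.float64(0.0053), 0.18) side (np.float64(0.0764), np.float64(0.0135), 0.18)
nose (np.float64(-0.1046), np.float64(-0.0011), 0.055)
stopbtn (np.float64(0.1136), np.float64(-0.001), 0.055)
posttop (np.float64(-0.1541), np.float64(0.0001), 0.117)
```

step_arm --pt "-0.001 0 0.01 0 0 0 -0.4" --pt "-0.001 0 0.022 0 0 0 -0.4" --pt "-0.001 0 0.034 0 0 0 -0.4" --pt "-0.001 0 0.046 0 0 0 -0.4" --pt "-0.001 0 0.058 0 0 0 -0.4" --pt "-0.001 0 0.07 0 0 0 -0.4" --pt "-0.001 0 0.08 0 0 0 -0.4" --pt "-0.001 0 0.08 0 0 0 -0.4"

```text
clock: 10.57
tool_pos: [0.5939, -0.0062, 0.0275]
tool_rot: [[-0.226, -0.974, -0.007], [-0.974, 0.226, 0.001], [0.0, 0.007, -1.0]]
wrist_force: [0.1, -0.7, -2.7]
width: 0.407
```

Run:
```python
from h import *
go(np.array([.598,-.0045,.106])-.004*np.array([.2245,.9745,0]),-103)
shot("side","12",190,135,130,95,6,[])
shot("top","12",212,130,120,80,6.5,[])
```

```text
shift [ 0.0015 -0.0031 -0.0786] rot [ 0.38 -0.01 -0.07] clock 10.57 F [ 0.14 -0.66 -2.7 ] pos [ 0.5939 -0.0062  0.0275] w 0.407 j [ -0.6  28.3 -13.5  48.6   0.1 -77.6]
```

View pics/c12_side.png

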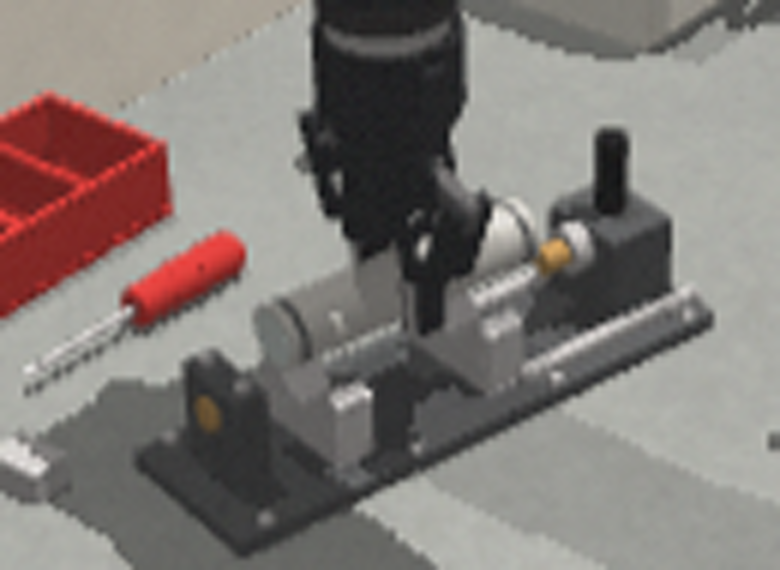

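View pics/c12_top.png

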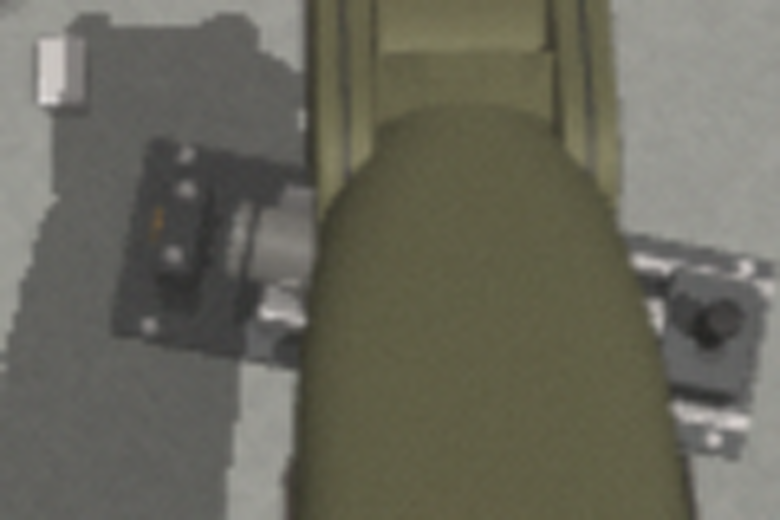

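Run:
```python
from h import *
ct=lambda x,y:((x+.5)/6.5-.5+212,(y+.5)/6.5-.5+130)
cs=lambda x,y:((x+.5)/6-.5+190,(y+.5)/6-.5+135)
print(tri(ct(232,238),cs(276,336)),loc(tri(ct(232,238),cs(276,336))[0]))
for z in (.08,.085,.09,.095):
    print(z,"top",loc(onz("top",*ct(232,238),z)),"side",loc(onz("side",*cs(276,336),z)))
t=cv2.imread("pics/top12.png"); g=cv2.cvtColor(t,cv2.COLOR_BGR2GRAY)
for u in (250,252,254,256): print(u,g[152:184,u])
```

```text
(array([0.6110544 , 0.07290358, 0.09092354]), np.float64(0.006149605762854325)) (np.float64(0.0772), np.float64(0.0056), 0.0909)
0.08 top (np.float64(0.0803), np.float64(0.002), 0.08) side (np.float64(0.0666), np.float64(-0.0052), 0.08)
0.085 top (np.float64(0.08), np.float64(0.0027), 0.085) side (np.float64(0.0705), np.float64(0.0009), 0.085)
0.09 top (np.float64(0.0797), np.float64(0.0035), 0.09) side (np.float64(0.0745), np.float64(0.0069), 0.09)
0.095 top (np.float64(0.0794), np.float64(0.0043), 0.095) side (np.float64(0.0784), np.float64(0.013), 0.095)
250 [95 92 73 66 66 65 66 65 68 85 92 95 85 85 87 81 78 79 86 87 81 62 56 56
 55 56 61 81 92 95 95 95]
252 [ 97  91  75  65  64  66  64  67  64  69  92 109 111 120 128 127 121 113
 107 103  93  81  82  92 108 157 161 103  82  86  95  99]
254 [ 93  92  90  69  68  64  64  69  72  77 101 108 114 118 129 132 124 116
 111 106 102 100 123 131 138 149 178 104  87  87  78  70]
256 [ 97  94  90  74  64  67  88 108 103  99 101 108 113 118 124 129 127 119
 113 108 108 126  97 118 130 146 165 139  93  62  54  63]
```

Run:
```python
from h import *
for p in ((252,167),(254,167.2),(254,167.6)): print(loc(onz("top",*p,.0865)))
print(loc(onz("top",257.05,168.66,.055)))
R=np.array(bot.sense()["tool_rot"]); print((R.T@fy).round(3),(R.T@fx).round(3))
```

```text
(np.float64(0.0652), np.float64(0.0025), 0.0865)
(np.float64(0.059), np.float64(0.0019), 0.0865)
(np.float64(0.0588), np.float64(0.0031), 0.0865)
(np.float64(0.05), np.float64(-0.0004), 0.055)
[0.002 1.    0.003] [-1.     0.002  0.001]
```

step_arm --pt "0.001 -0.002 0.002 0 0 0 -0.4" --pt "0.0015 -0.003 0.006 0 0 0 -0.4" --pt "0.002 -0.003 0.01 0 0 0 -0.4" --pt "0.002 -0.003 0.014 0 0 0 -0.4" --pt "0.002 -0.003 0.018 0 0 0 -0.4" --pt "0.002 -0.003 0.022 0 0 0 -0.4" --pt "0.002 -0.003 0.022 0 0 0 -0.4"

```text
clock: 11.25
tool_pos: [0.5973, -0.0091, 0.0066]
tool_rot: [[-0.227, -0.974, -0.005], [-0.974, 0.227, 0.001], [-0.0, 0.005, -1.0]]
wrist_force: [-0.4, 0.2, -2.2]
width: 0.408
```

Run:
```python
from h import *
go([.597,-.0084,0],-103)
shot("side","13",210,150,100,75,8,[])
shot("top","13",212,130,120,80,6.5,[])
t=cv2.imread("pics/top13.png"); g=cv2.cvtColor(t,cv2.COLOR_BGR2GRAY)
for u in (250,252,254,256): print(u,g[152:184,u])
```

```text
shift [-0.0006  0.0004  0.0066] rot [ 0.28  0.01 -0.1 ] clock 11.25 F [-0.44  0.22 -2.2 ] pos [ 0.5973 -0.0091  0.0066] w 0.408 j [ -0.9  29.7 -14.6  46.    0.1 -77.8]
250 [ 95  93  73  66  63  65  67  66  69  80 103 109 111 122 121 106  98  79
  75  69  63  55  55  56  52  56  60  65  67  66  68  66]
252 [ 96  91  73  65  65  64  67  66  66  66  72  75  83  87 112 113 115 111
 106 102  93  78  70  89  98 104 110  82  82  83  94  95]
254 [ 91  92  91  71  65  66  67  66  70  76  93 109 114 120 127 133 125 116
 109 106  99  95 124 139 123 155 172 102  86  85  86  96]
256 [ 96  95  89  71  67  68  86 109 103 103 100 107 114 117 123 128 128 119
 114 114 139 129 100 128 148 157 166 141  97  84  81  90]
```

View pics/c13_side.png

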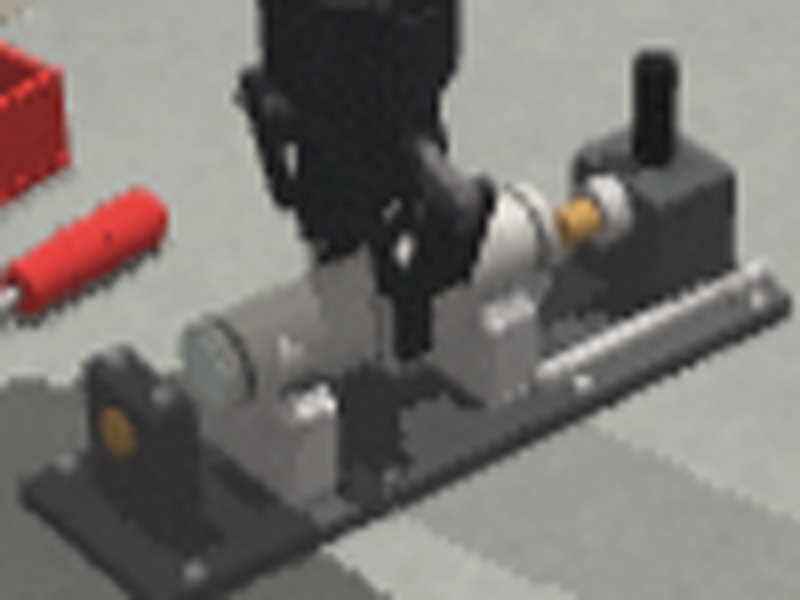

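step_arm --pt "0 0 0.002 0 0 0 -0.4" --pt "0 0 0.004 0 0 0 -0.4" --pt "0 0 0.005 0 0 0 -0.4" --pt "0 0 0.005 0 0 0 -0.4"

```text
clock: 11.68
tool_pos: [0.5976, -0.009, 0.0022]
tool_rot: [[-0.226, -0.974, -0.004], [-0.974, 0.226, 0.001], [-0.0, 0.004, -1.0]]
wrist_force: [0.0, 0.1, -2.0]
width: 0.406
```

step_arm --pt "0 0 0.001 0 0 0 -0.4" --pt "0 0 0.0015 0 0 0 -0.4" --pt "0 0 0.0015 0 0 0 -0.4"

```text
clock: 11.93
tool_pos: [0.5975, -0.009, 0.0006]
tool_rot: [[-0.227, -0.974, -0.004], [-0.974, 0.227, 0.001], [-0.0, 0.004, -1.0]]
wrist_force: [0.1, -0.6, -1.3]
width: 0.41
```

step_arm --pt "0 0 0.001 0 0 0 -0.4" --pt "0 0 0.001 0 0 0 -0.4"

```text
clock: 12.1
tool_pos: [0.5974, -0.009, -0.0006]
tool_rot: [[-0.226, -0.974, -0.004], [-0.974, 0.226, 0.001], [-0.0, 0.005, -1.0]]
wrist_force: [-0.7, 0.3, -2.2]
width: 0.409
```

step_arm --pt "0 0 0.001 0 0 0 -0.4" --pt "0 0 0.001 0 0 0 -0.4"

```text
clock: 12.27
tool_pos: [0.5973, -0.009, -0.0017]
tool_rot: [[-0.226, -0.974, -0.005], [-0.974, 0.226, 0.001], [-0.0, 0.005, -1.0]]
wrist_force: [0.0, -1.0, -2.0]
width: 0.402
```

step_arm --pt "0 0 0.001 0 0 0 -0.4" --pt "0 0 0.001 0 0 0 -0.4"

```text
clock: 12.43
tool_pos: [0.5976, -0.0091, -0.0027]
tool_rot: [[-0.226, -0.974, -0.004], [-0.974, 0.226, 0.001], [-0.0, 0.004, -1.0]]
wrist_force: [0.1, -0.5, -1.2]
width: 0.406
```

step_arm --pt "0 0 0.001 0 0 0 -0.4" --pt "0 0 0.001 0 0 0 -0.4"

```text
clock: 12.6
tool_pos: [0.5982, -0.0092, -0.0034]
tool_rot: [[-0.226, -0.974, -0.003], [-0.974, 0.226, 0.001], [-0.0, 0.003, -1.0]]
wrist_force: [1.1, -0.1, -1.0]
width: 0.409
```

step_arm --pt "0 -0.0005 0.0007 0 0 0 -0.4" --pt "0 -0.0005 0.0007 0 0 0 -0.4"

```text
clock: 12.77
tool_pos: [0.5989, -0.0093, -0.004]
tool_rot: [[-0.226, -0.974, -0.003], [-0.974, 0.226, 0.001], [-0.0, 0.003, -1.0]]
wrist_force: [-1.0, -0.4, 0.3]
width: 0.407
```

step_arm --pt "0 -0.0005 0.0007 0 0 0 -0.4" --pt "0 -0.0005 0.0007 0 0 0 -0.4"

```text
clock: 12.93
tool_pos: [0.5989, -0.0093, -0.004]
tool_rot: [[-0.226, -0.974, -0.003], [-0.974, 0.226, 0.001], [-0.0, 0.003, -1.0]]
wrist_force: [-2.3, -0.1, 4.9]
width: 0.403
```

step_arm --pt "0 0 0 0 0 0 -0.1" --pt "0 0 0 0 0 0 0" --pt "0 0 0 0 0 0 0.2" --pt "0 0 0 0 0 0 0.5" --pt "0 0 0 0 0 0 0.8" --pt "0 0 0 0 0 0 0.8"

```text
clock: 13.43
tool_pos: [0.5989, -0.0093, -0.0041]
tool_rot: [[-0.226, -0.974, -0.003], [-0.974, 0.226, 0.001], [-0.0, 0.003, -1.0]]
wrist_force: [0.3, -0.6, 0.3]
width: 0.902
```

Run:
```python
from h import *
go([.597,-.0084,0],-103)
shot("side","14",210,150,100,75,8,[])
```

```text
shift [-0.0005  0.0021 -0.0041] rot [ 0.19  0.02 -0.06] clock 13.43 F [ 0.27 -0.56  0.34] pos [ 0.5989 -0.0093 -0.0041] w 0.902 j [ -0.9  30.4 -15.2  44.6   0.1 -77.9]
```

View pics/c14_side.png

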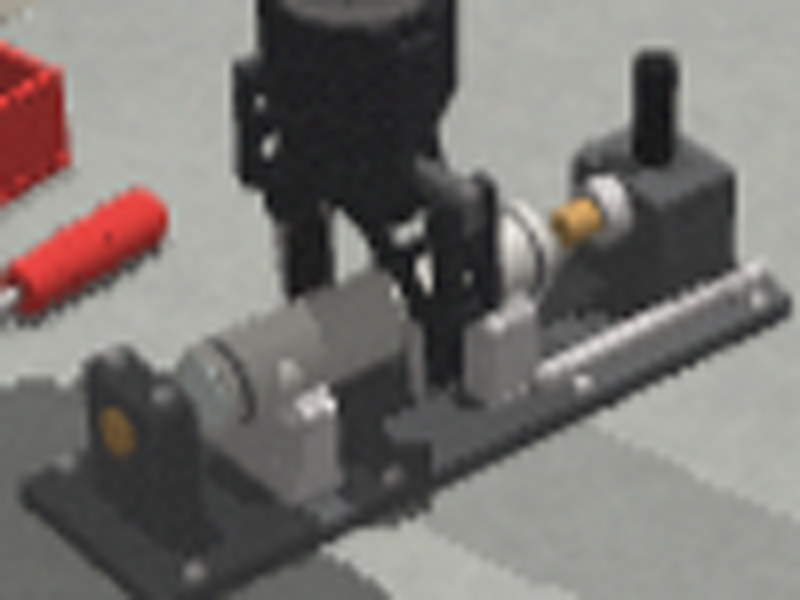

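step_arm --pt "0 0 -0.01 0 0 0 0.8" --pt "0 0 -0.03 0 0 0 0.8" --pt "0 0 -0.06 0 0 0 0.8" --pt "0 0 -0.09 0 0 0 0.8" --pt "0 0 -0.12 0 0 0 0.8" --pt "0 0 -0.15 0 0 0 0.8" --pt "0 0 -0.15 0 0 0 0.8"

```text
clock: 14.07
tool_pos: [0.6038, -0.0096, 0.1536]
tool_rot: [[-0.226, -0.974, 0.009], [-0.974, 0.226, 0.001], [-0.003, -0.008, -1.0]]
wrist_force: [2.6, -0.5, 0.9]
width: 0.9
```

Run:
```python
from h import *
go([.597,-.0084,0],-103)
shot("side","15",210,150,100,75,8,[])
```

```text
shift [0.0008 0.0082 0.1535] rot [-0.48  0.16 -0.06] clock 14.07 F [ 2.61 -0.51  0.89] pos [ 0.6038 -0.0096  0.1536] w 0.9 j [ -0.9  23.3  -1.7  64.6   0.1 -77.9]
```

View pics/c15_side.png

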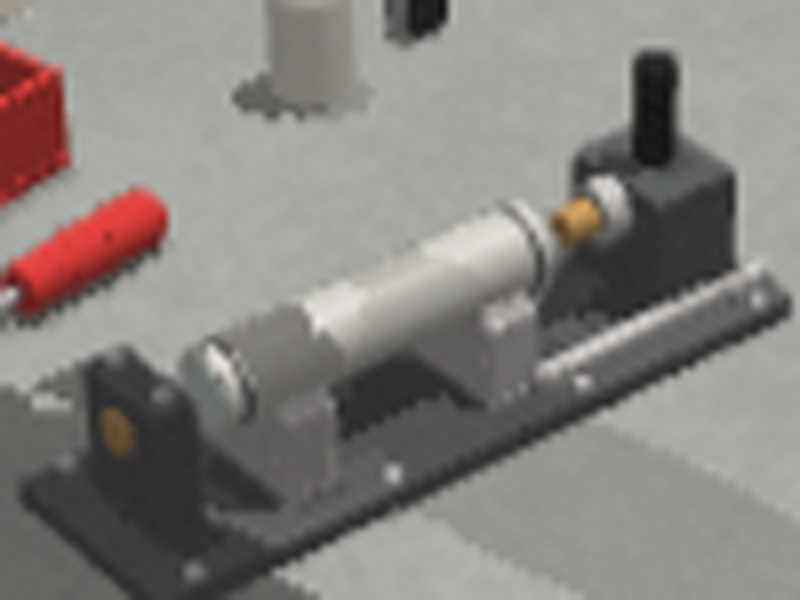

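```bash
python3 -c "
from h import *
go([.5665,-.150,.1436],-103)"
```

```text
shift [0.145  0.0035 0.0068] rot [-0.3   0.12 -0.06] clock 14.12 F [-0.39  0.75 -0.57] pos [ 0.6026 -0.0096  0.1507] w 0.898 j [ -0.9  23.4  -1.9  64.4   0.1 -77.9]
```

step_arm --pt "0.02 0.0035 0.003 0 0 0 0.8" --pt "0.045 0.0035 0.006 0 0 0 0.8" --pt "0.07 0.0035 0.007 0 0 0 0.8" --pt "0.095 0.0035 0.007 0 0 0 0.8" --pt "0.12 0.0035 0.007 0 0 0 0.5" --pt "0.14 0.0035 0.007 0 0 0 0.3" --pt "0.145 0.0035 0.007 0 0 0 0.3" --pt "0.145 0.0035 0.007 0 0 0 0.3"

```text
clock: 14.78
tool_pos: [0.5654, -0.151, 0.1426]
tool_rot: [[-0.228, -0.974, 0.004], [-0.974, 0.228, 0.001], [-0.002, -0.004, -1.0]]
wrist_force: [-0.5, -0.3, 0.6]
width: 0.651
```

Run:
```python
from h import *
go([.5665,-.150,.05],-103)
shot("side","16",210,110,110,80,7,[])
```

```text
shift [-0.001  -0.0005  0.0926] rot [-0.21  0.13 -0.21] clock 14.78 F [-0.51 -0.26  0.63] pos [ 0.5654 -0.151   0.1426] w 0.651 j [-15.   22.1  -5.3  62.5   0.1 -91.8]
```

View pics/c16_side.png

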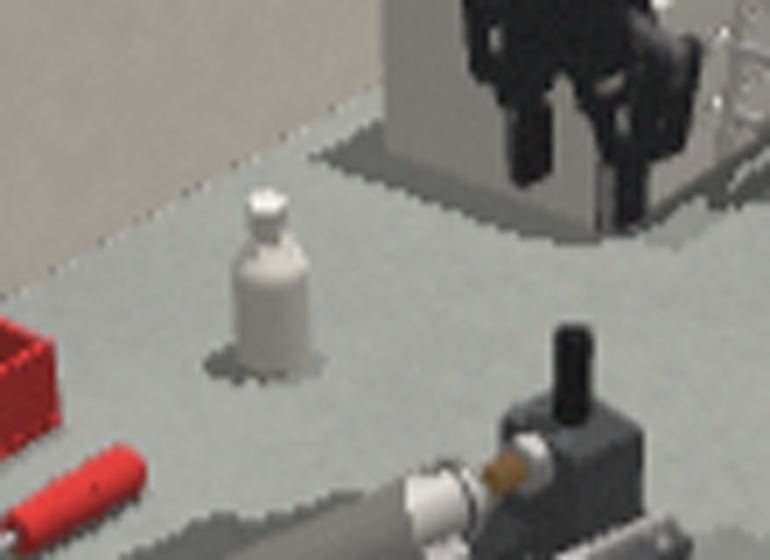

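step_arm --pt "-0.001 0 0.015 0 0 0 0.3" --pt "-0.001 0 0.03 0 0 0 0.3" --pt "-0.001 0 0.045 0 0 0 0.3" --pt "-0.001 0 0.06 0 0 0 0.3" --pt "-0.001 0 0.075 0 0 0 0.3" --pt "-0.001 0 0.087 0 0 0 0.3" --pt "-0.001 0 0.095 0 0 0 0.3" --pt "-0.001 0 0.095 0 0 0 0.3"

```text
clock: 15.5
tool_pos: [0.5651, -0.1471, 0.0458]
tool_rot: [[-0.226, -0.974, 0.001], [-0.974, 0.226, 0.003], [-0.003, -0.0, -1.0]]
wrist_force: [-0.3, 0.4, -0.1]
width: 0.65
```

Run:
```python
from h import *
go([.5665,-.150,.047],-103)
shot("side","17",230,130,90,70,8,[])
```

```text
shift [ 0.0025 -0.002  -0.0013] rot [-0.    0.19 -0.04] clock 15.5 F [-0.31  0.39 -0.09] pos [ 0.5651 -0.1471  0.0458] w 0.65 j [-14.7  26.2 -14.1  49.7   0.2 -91.7]
```

View pics/c17_side.png

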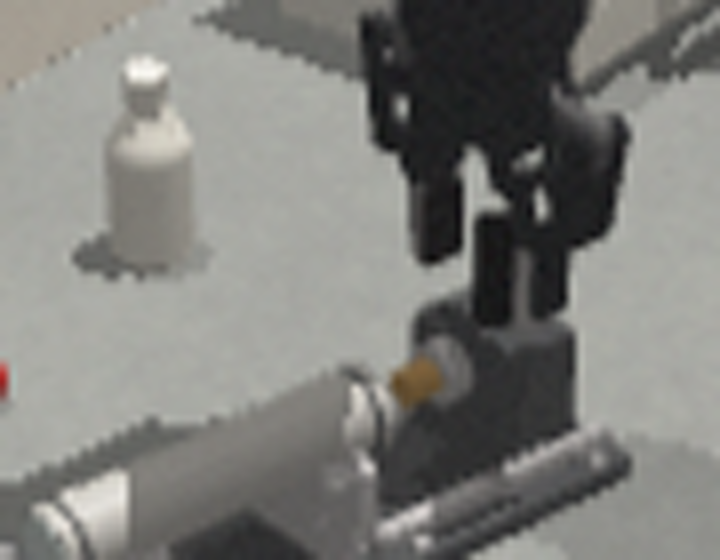

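step_arm --pt "0.0025 -0.0015 0 0 0 0 0.3" --pt "0.0025 -0.0015 0 0 0 0 0" --pt "0.0025 -0.0015 0 0 0 0 -0.4" --pt "0.0025 -0.0015 0 0 0 0 -0.6" --pt "0.0025 -0.0015 0 0 0 0 -0.8" --pt "0.0025 -0.0015 0 0 0 0 -1" --pt "0.0025 -0.0015 0 0 0 0 -1" --squeeze 60

```text
clock: 16.13
tool_pos: [0.5668, -0.1504, 0.0478]
tool_rot: [[-0.226, -0.974, 0.003], [-0.974, 0.226, 0.003], [-0.003, -0.002, -1.0]]
wrist_force: [-3.1, 1.0, 5.7]
width: 0.194
```

```bash
cat >> h.py <<'E'
def st():
    s=bot.sense(); R=np.array(s["tool_rot"]); print("t",round(s["clock"],2),"loc",[float(v) for v in loc(s["tool_pos"])],"Ffix",(R.T@s["wrist_force"]).round(2),"w",round(s["width"],3))
E
python3 - <<'E'
from h import *
st()
shot("side","18",230,130,90,70,8,[])
E
```

```text
t 16.13 loc [-0.1503, -0.0013, 0.0478] Ffix [-0.26  3.27 -5.75] w 0.194
```

View pics/c18_side.png

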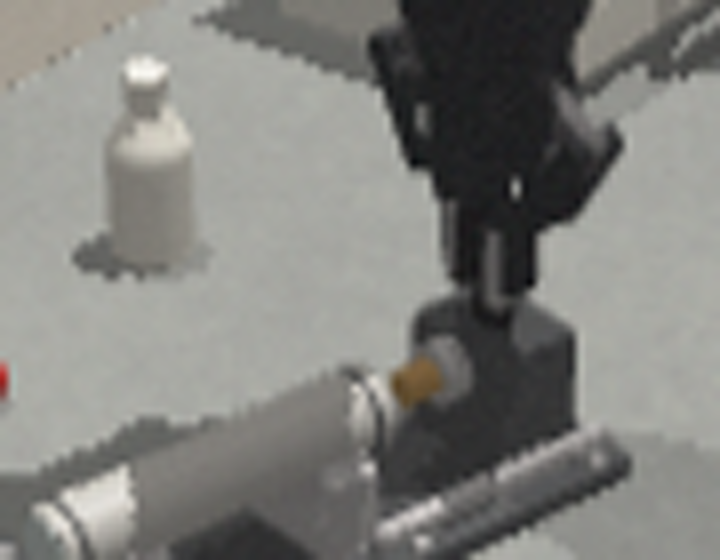

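step_arm --pt "-0.001 0 0 0 0 0 -1" --pt "-0.0025 0 0 0 0 0 -1" --pt "-0.004 0 0 0 0 0 -1" --pt "-0.0055 0 0 0 0 0 -1" --pt "-0.007 0 0 0 0 0 -1" --pt "-0.008 0 0 0 0 0 -1" --pt "-0.008 0 0 0 0 0 -1"

```text
clock: 16.77
tool_pos: [0.5679, -0.1456, 0.0478]
tool_rot: [[-0.228, -0.974, 0.002], [-0.974, 0.228, -0.003], [0.003, -0.002, -1.0]]
wrist_force: [-2.6, -7.7, 0.6]
width: 0.194
```

Run:
```python
from h import *
st()
```

```text
t 16.77 loc [-0.1454, -0.0013, 0.0478] Ffix [ 8.12  0.8  -0.54] w 0.194
```

step_arm --pt "-0.004 0 0 0 0 0 -1" --pt "-0.006 0 0 0 0 0 -1" --pt "-0.008 0 0 0 0 0 -1" --pt "-0.01 0 0 0 0 0 -1" --pt "-0.011 0 0 0 0 0 -1" --pt "-0.011 0 0 0 0 0 -1"

```text
clock: 17.27
tool_pos: [0.5697, -0.1376, 0.0478]
tool_rot: [[-0.229, -0.973, 0.0], [-0.973, 0.229, -0.008], [0.008, -0.002, -1.0]]
wrist_force: [-2.7, -7.5, 1.3]
width: 0.193
```

Run:
```python
from h import *
st()
shot("side","19",210,150,100,75,8,[])
```

```text
t 17.27 loc [-0.1373, -0.0013, 0.0478] Ffix [ 7.96  0.88 -1.21] w 0.193
```

View pics/c19_side.png

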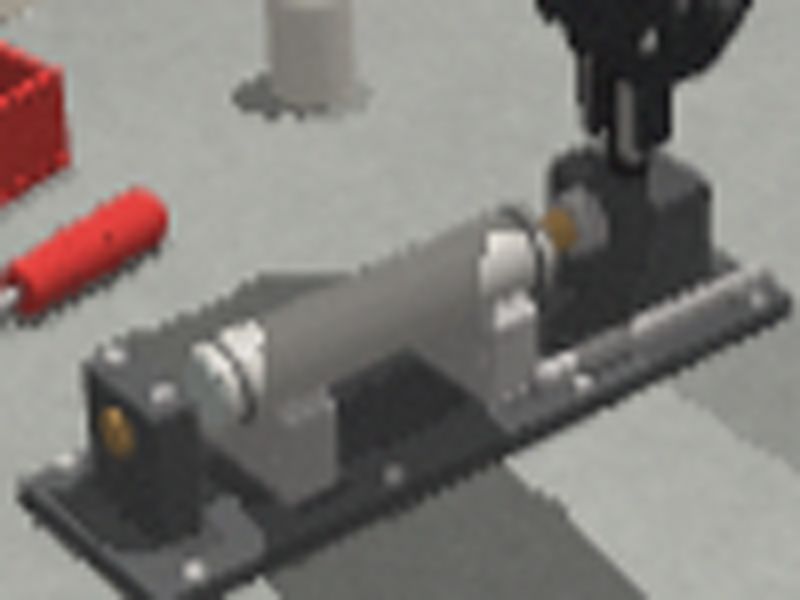

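step_arm --pt "-0.004 0 0 0 0 0 -1" --pt "-0.005 0 0 0 0 0 -1" --pt "-0.006 0 0 0 0 0 -1" --pt "-0.007 0 0 0 0 0 -1" --pt "-0.007 0 0 0 0 0 -1"

```text
clock: 17.73
tool_pos: [0.5705, -0.134, 0.0478]
tool_rot: [[-0.231, -0.973, -0.001], [-0.973, 0.231, -0.014], [0.014, -0.002, -1.0]]
wrist_force: [-2.5, -9.2, 0.8]
width: 0.192
```

```bash
python3 -c "
from h import *
st()"
```

```text
t 17.73 loc [-0.1335, -0.0013, 0.0478] Ffix [ 9.51  0.27 -0.71] w 0.192
```

step_arm --pt "-0.004 0 0 0 0 0 -1" --pt "-0.005 0 0 0 0 0 -1" --pt "-0.006 0 0 0 0 0 -1" --pt "-0.007 0 0 0 0 0 -1" --pt "-0.007 0 0 0 0 0 -1"

```text
clock: 18.15
tool_pos: [0.5713, -0.1307, 0.0478]
tool_rot: [[-0.233, -0.972, -0.003], [-0.972, 0.233, -0.02], [0.02, -0.002, -1.0]]
wrist_force: [-2.9, -9.7, 1.7]
width: 0.192
```

```bash
python3 -c "
from h import *
st()
shot('side','20',210,150,100,75,8,[])"
```

```text
t 18.15 loc [-0.1301, -0.0013, 0.0478] Ffix [10.18  0.55 -1.49] w 0.192
```

View pics/c20_side.png

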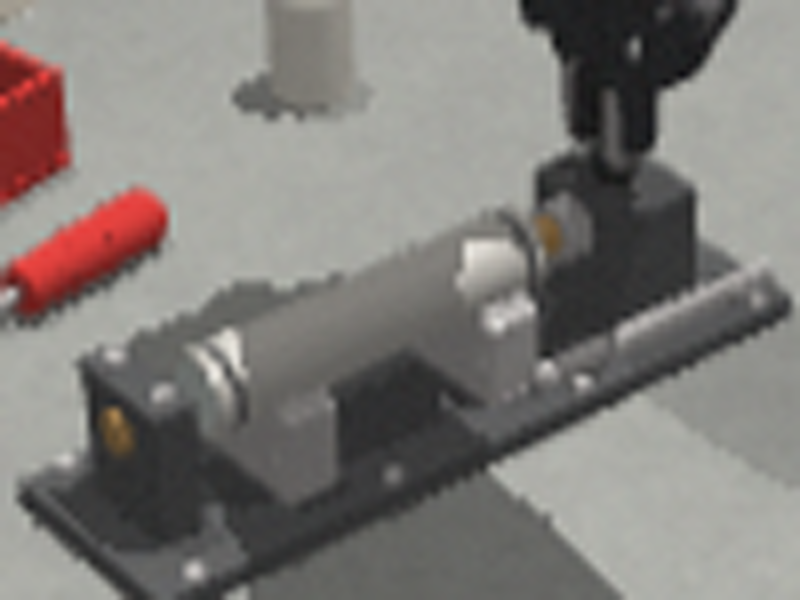

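step_arm --pt "-0.004 0 0 0 -0.3 0 -1" --pt "-0.005 0 0 0 -0.5 0 -1" --pt "-0.006 0 0 0 -0.5 0 -1" --pt "-0.007 0 0 0 -0.5 0 -1" --pt "-0.008 0 0 0 -0.5 0 -1" --pt "-0.008 0 0 0 -0.5 0 -1"

```text
clock: 18.7
tool_pos: [0.5723, -0.1265, 0.0478]
tool_rot: [[-0.235, -0.972, -0.002], [-0.972, 0.235, -0.018], [0.018, -0.002, -1.0]]
wrist_force: [-1.8, -9.6, 2.3]
width: 0.186
```

```bash
python3 -c "
from h import *
st()"
```

```text
t 18.7 loc [-0.1258, -0.0013, 0.0478] Ffix [ 9.74 -0.55 -2.14] w 0.186
```

step_arm --pt "-0.004 0 0 0 -0.3 0 -1" --pt "-0.005 0 0 0 -0.5 0 -1" --pt "-0.006 0 0 0 -0.5 0 -1" --pt "-0.007 0 0 0 -0.5 0 -1" --pt "-0.007 0 0 0 -0.5 0 -1"

```text
clock: 19.12
tool_pos: [0.573, -0.1233, 0.0478]
tool_rot: [[-0.237, -0.971, -0.002], [-0.971, 0.237, -0.016], [0.016, -0.002, -1.0]]
wrist_force: [-3.1, -10.0, 1.5]
width: 0.197
```

```bash
python3 -c "
from h import *
st()
shot('side','21',210,150,100,75,8,[])"
```

```text
t 19.12 loc [-0.1225, -0.0013, 0.0478] Ffix [10.49  0.6  -1.35] w 0.197
```

View pics/c21_side.png

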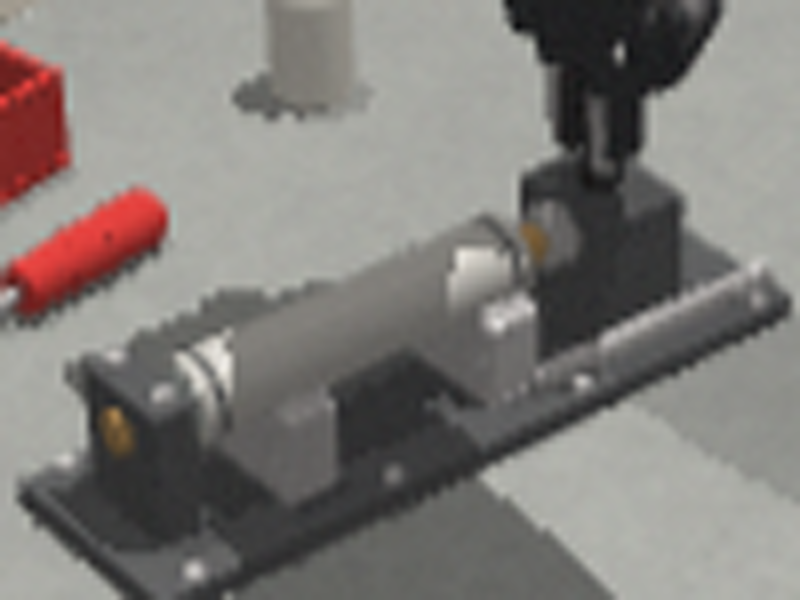

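step_arm --pt "-0.004 0 0 0 -0.3 -0.2 -1" --pt "-0.005 0 0 0 -0.5 -0.3 -1" --pt "-0.006 0 0 0 -0.5 -0.3 -1" --pt "-0.006 0 0 0 -0.5 -0.3 -1"

```text
clock: 19.5
tool_pos: [0.5735, -0.1211, 0.0478]
tool_rot: [[-0.234, -0.972, -0.001], [-0.972, 0.234, -0.015], [0.015, -0.002, -1.0]]
wrist_force: [-3.3, -9.5, 2.0]
width: 0.193
```

```bash
python3 -c "
from h import *
st()"
```

```text
t 19.5 loc [-0.1203, -0.0013, 0.0478] Ffix [10.01  0.94 -1.88] w 0.193
```

step_arm --pt "-0.004 0 0 0 -0.3 -0.2 -1" --pt "-0.005 0 0 0 -0.5 -0.3 -1" --pt "-0.006 0 0 0 -0.5 -0.3 -1" --pt "-0.006 0 0 0 -0.5 -0.3 -1"

```text
clock: 19.83
tool_pos: [0.5739, -0.1191, 0.0478]
tool_rot: [[-0.231, -0.973, -0.001], [-0.973, 0.231, -0.013], [0.013, -0.002, -1.0]]
wrist_force: [-2.2, -10.4, 1.6]
width: 0.194
```

```bash
python3 -c "
from h import *
st()"
```

```text
t 19.83 loc [-0.1182, -0.0013, 0.0478] Ffix [10.62 -0.29 -1.46] w 0.194
```

step_arm --pt "-0.004 0 0 0 -0.3 -0.2 -1" --pt "-0.005 0 0 0 -0.5 -0.2 -1" --pt "-0.0055 0 0 0 -0.5 -0.2 -1" --pt "-0.0055 0 0 0 -0.5 -0.2 -1"

```text
clock: 20.17
tool_pos: [0.5743, -0.1176, 0.0478]
tool_rot: [[-0.23, -0.973, -0.0], [-0.973, 0.23, -0.012], [0.011, -0.002, -1.0]]
wrist_force: [-2.9, -10.1, 2.1]
width: 0.192
```

```bash
python3 -c "
from h import *
st()"
```

```text
t 20.17 loc [-0.1167, -0.0013, 0.0478] Ffix [10.52  0.52 -1.98] w 0.192
```

step_arm --pt "-0.004 0 0 0 -0.3 0 -1" --pt "-0.005 0 0 0 -0.5 0 -1" --pt "-0.0055 0 0 0 -0.5 0 -1" --pt "-0.0055 0 0 0 -0.5 0 -1"

```text
clock: 20.5
tool_pos: [0.5746, -0.1161, 0.0478]
tool_rot: [[-0.232, -0.973, -0.0], [-0.973, 0.232, -0.01], [0.01, -0.002, -1.0]]
wrist_force: [-2.5, -10.2, 0.8]
width: 0.192
```

```bash
python3 -c "
from h import *
st()
shot('side','22',210,150,100,75,8,[])
shot('top','22',222,140,120,70,6.5,[])"
```

```text
t 20.5 loc [-0.1152, -0.0013, 0.0478] Ffix [10.55  0.03 -0.7 ] w 0.192
```

View pics/c22_side.png

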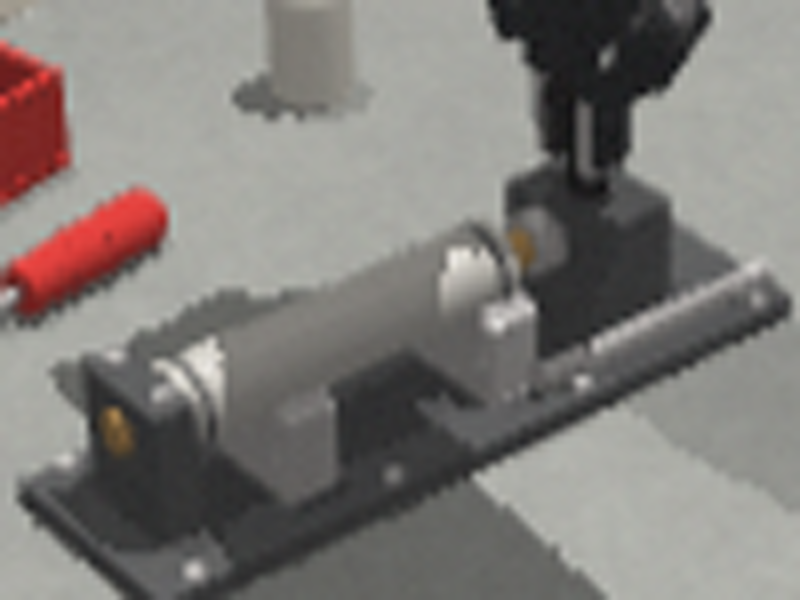

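View pics/c22_top.png

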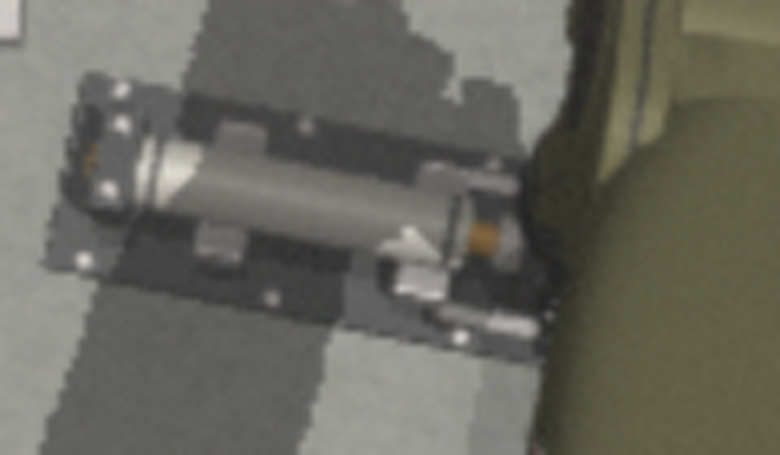

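step_arm --pt "-0.004 0 0 0 -0.3 0 -1" --pt "-0.005 0 0 0 -0.3 0 -1" --pt "-0.0055 0 0 0 -0.3 0 -1" --pt "-0.0055 0 0 0 -0.3 0 -1"

```text
clock: 20.93
tool_pos: [0.575, -0.1147, 0.0478]
tool_rot: [[-0.234, -0.972, -0.0], [-0.972, 0.234, -0.012], [0.012, -0.002, -1.0]]
wrist_force: [-3.2, -11.0, 1.3]
width: 0.192
```

```bash
python3 -c "
from h import *
st()"
```

```text
t 20.93 loc [-0.1137, -0.0013, 0.0478] Ffix [11.42  0.5  -1.14] w 0.192
```

step_arm --pt "-0.004 0 0 0 -0.3 0 -1" --pt "-0.005 0 0 0 -0.3 0 -1" --pt "-0.0055 0 0 0 -0.3 0 -1" --pt "-0.0055 0 0 0 -0.3 0 -1"

```text
clock: 21.27
tool_pos: [0.5751, -0.1142, 0.0478]
tool_rot: [[-0.237, -0.972, -0.001], [-0.971, 0.237, -0.016], [0.016, -0.003, -1.0]]
wrist_force: [-2.9, -13.3, 1.6]
width: 0.194
```

```bash
python3 -c "
from h import *
st()"
```

```text
t 21.27 loc [-0.1131, -0.0013, 0.0478] Ffix [13.64 -0.37 -1.36] w 0.194
```

step_arm --pt "-0.004 0 0 0 -0.3 -0.2 -1" --pt "-0.005 0 0 0 -0.3 -0.2 -1" --pt "-0.006 0 0 0 -0.3 -0.2 -1" --pt "-0.006 0 0 0 -0.3 -0.2 -1"

```text
clock: 21.6
tool_pos: [0.5752, -0.1137, 0.0478]
tool_rot: [[-0.236, -0.972, -0.002], [-0.971, 0.236, -0.021], [0.021, -0.003, -1.0]]
wrist_force: [-3.6, -15.4, 0.9]
width: 0.191
```

```bash
python3 -c "
from h import *
st()"
```

```text
t 21.6 loc [-0.1127, -0.0014, 0.0478] Ffix [15.83 -0.12 -0.57] w 0.191
```

step_arm --pt "0 0 0 0 0 0 -1" --pt "0 0 0 0 0 0 -1" --pt "0 0 0 0 0 0 -1"

```text
clock: 21.85
tool_pos: [0.575, -0.1145, 0.0478]
tool_rot: [[-0.237, -0.972, -0.003], [-0.971, 0.237, -0.022], [0.022, -0.003, -1.0]]
wrist_force: [-1.2, -4.3, 0.6]
width: 0.191
```

```bash
python3 -c "
from h import *
st()"
```

```text
t 21.85 loc [-0.1135, -0.0013, 0.0478] Ffix [ 4.44  0.14 -0.46] w 0.191
```

step_arm --pt "0 0 0 0 0 0 -0.5" --pt "0 0 0 0 0 0 -0.3" --pt "0 0 0 0 0 0 0" --pt "0 0 0 0 0 0 0.3" --pt "0 0 0 0 0 0 0.4"

```text
clock: 22.27
tool_pos: [0.5752, -0.1141, 0.0478]
tool_rot: [[-0.236, -0.972, -0.003], [-0.971, 0.236, -0.022], [0.022, -0.003, -1.0]]
wrist_force: [-0.0, -0.7, -0.5]
width: 0.7
```

```bash
python3 -c "
from h import *
st()
shot('side','23',210,150,100,75,8,[])
shot('top','23',222,140,120,70,6.5,[])"
```

```text
t 22.27 loc [-0.1131, -0.0014, 0.0478] Ffix [ 0.66 -0.14  0.47] w 0.7
```

View pics/c23_side.png

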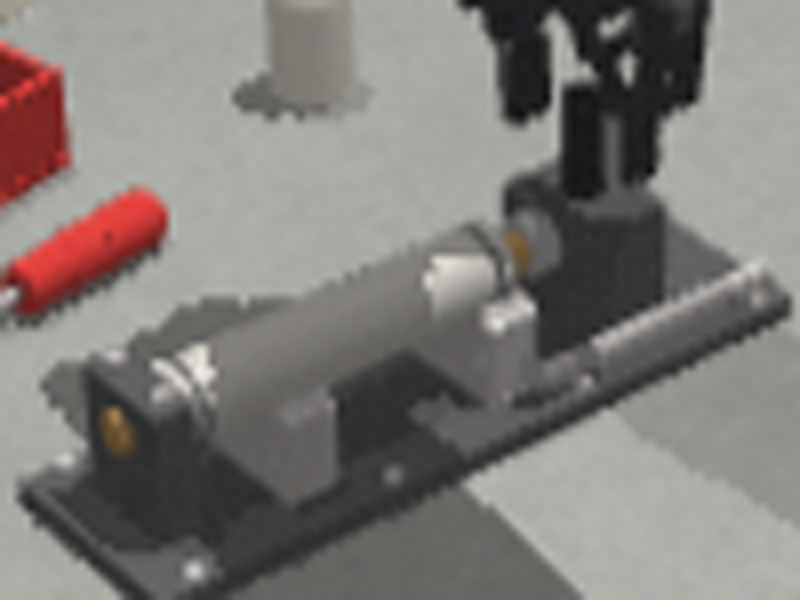

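View pics/c23_top.png

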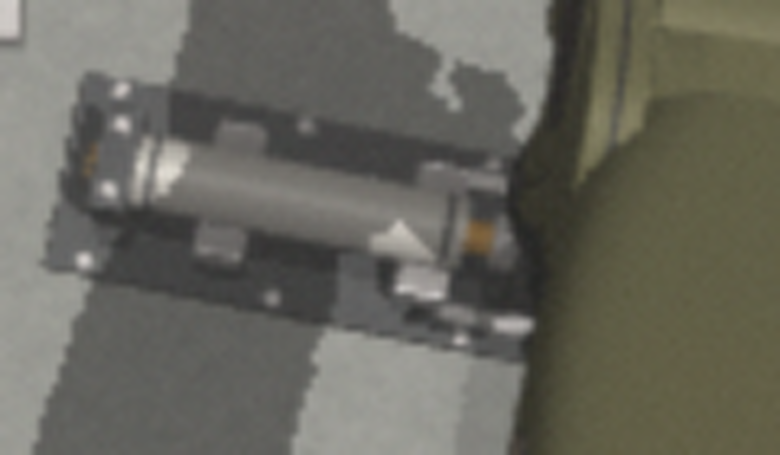

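step_arm --pt "0 0 -0.01 0 0 0 0.4" --pt "0 0 -0.025 0 0 0 0.4" --pt "0 0 -0.045 0 0 0 0.4" --pt "0 0 -0.07 0 0 0 0.4" --pt "0 0 -0.1 0 0 0 0.4" --pt "0 0 -0.13 0 0 0 0.4" --pt "0.05 0 -0.15 0 0 0 0.4" --pt "0.08 0 -0.15 0 0 0 0.4"

```text
clock: 23.03
tool_pos: [0.5594, -0.1881, 0.2045]
tool_rot: [[-0.231, -0.973, 0.005], [-0.973, 0.231, -0.024], [0.022, -0.01, -1.0]]
wrist_force: [0.6, -0.2, 1.1]
width: 0.696
```

step_arm --pt "0.04 0 0 0 0 0 0.4" --pt "0.08 0 0 0 0 0 0.4" --pt "0.11 0 0 0 0 0 0.4" --pt "0.13 0 0 0 0 0 0.4" --pt "0.13 0 0 0 0 0 0.4" --pt "0.13 0 0 0 0 0 0.4"

```text
clock: 23.53
tool_pos: [0.529, -0.3155, 0.208]
tool_rot: [[-0.234, -0.972, 0.006], [-0.972, 0.234, -0.024], [0.022, -0.011, -1.0]]
wrist_force: [-0.0, 1.0, 0.1]
width: 0.7
```

Run:
```python
from h import *
st()
shot('side','24',150,130,170,130,4.6,[])
shot('top','24',222,140,120,70,6.5,[])
cs=lambda x,y:((x+.5)/6.5-.5+222,(y+.5)/6.5-.5+140)
t=cv2.imread("pics/top24.png"); 
t0=cv2.imread("pics/top0.png"); d=cv2.absdiff(t,t0).max(2)
g=cv2.cvtColor(t,cv2.COLOR_BGR2GRAY)
for u in (250,256,265,272,280,288):
    print(u,g[155:190,u])
```

```text
t 23.53 loc [-0.3197, -0.0016, 0.208] Ffix [-0.97  0.25 -0.11] w 0.7
250 [ 99  97 100 100  99  99 110 149 172 186 197 214 213 203 185 175 158 133
  81  65  63  63  72  80  97 100  98 103 100  99 101 149 157 154 150]
256 [102 100 103 131 157 156 156 148 145 167 181 197 212 217 204 190 175 163
 141 110 145 152 161 170 143 101  89  90  98 102 100  91 149 153 151]
265 [149 146 104 102 102 102 103 102 101 110 149 168 185 198 214 215 202 190
 173 157 133  82  86  87  85  91  99  99  98 103 114 112 103  99 147]
272 [152 148 148 127 103 100 101 101 100  99 104 136 162 178 192 211 220 209
 192 179 165 143 106  88  85  83  86  98 100  98  96  98  98  97  87]
280 [152 152 155 154 147 112  97 100  98 100 100 101 112 147 171 183 199 215
 217 206 189 173 158 134  91  63  61  62  70  66  68  68  65  69  67]
288 [153 153 152 152 153 152 132 103  95 110 184 157 160 160 141 157 175 189
 208 219 215 197 182 163 137  97  90 104 107 107 123  89  82  73  65]
```

View pics/c24_side.png

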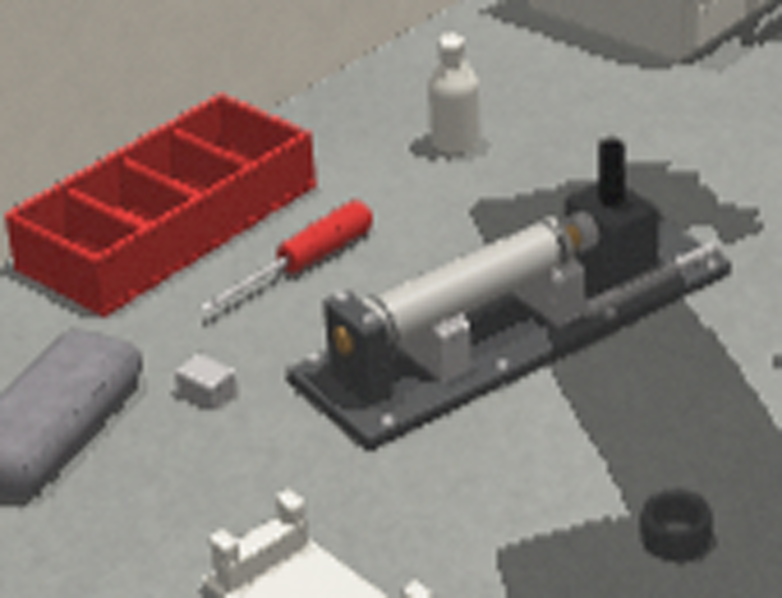

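View pics/c24_top.png

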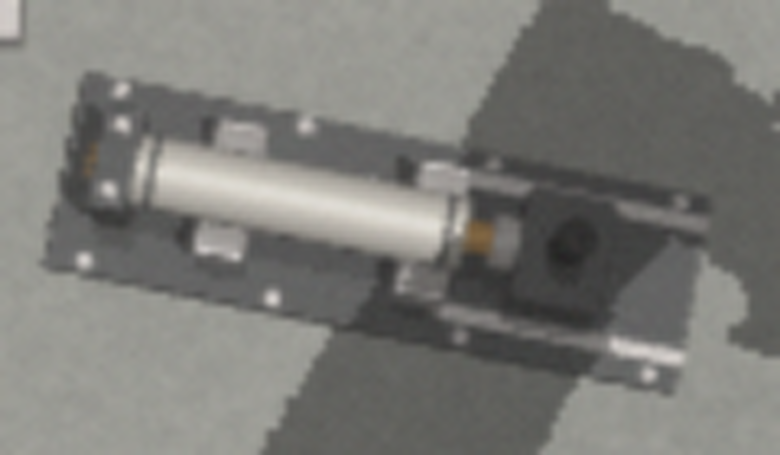

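```bash
python3 -c "
from h import *
bot.job_done(); st()"
```

```text
the job is handed in; nothing more can be done
the job is handed in; nothing more can be done
```

The tube is lying in both V-blocks, held against the stop by the tailstock plunger, and I handed the job in at about 23.5 s. No verdict came back.

**What I did:** I lifted the large grey tube off the rest and lowered it into the Vs with about 7 N of contact. I let go of it and confirmed it seated in a picture before touching the tailstock. Then I gripped the post and slid the tailstock. The tube pushed at about 10.5 N of wrist force, and the stop showed as a rise to 13.6 N and then 15.8 N. Less the 9 N of slide friction, that leaves about 6.8 N on the spring. I took the push off, opened the fingers and drew clear.

**Last checks:**
- **Tube and stop:** both views show the tube lying along the Vs against the stop, with the plunger on it.
- **Neighbours:** the bystanders seen in the last crops (screwdriver, spectacle case, cleaner, gauge block and lens ring) look undisturbed. The short barrel and loupe were outside those crops.
- **Robot:** it is clear of everything, with wrist force near zero.

**What disagreed or was not checked:**
- **Tool height:** the fingertips showed about 30–35 mm higher in the pictures than the reported tool position implied. I followed the pictures and the contact force, and the reported height went below the table with no contact.
- **Cameras:** the two views differed by about 4 mm along the fixture.
- **Clamping force:** I worked it out from the wrist force before letting go and did not measure it afterwards. When I took the push off, the reported tool position moved back 0.8 mm. I put that down to give in the pads, not tailstock slip, because the spring force was below the 9 N that friction holds.

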